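# Put the fitting lid on each stoneware jar

### The arm

A 6-joint arm with a two-finger parallel gripper is mounted at the origin on the work surface. World frame = base frame: x ahead of the robot, y to its left, z up, the work surface at z = 0. Lengths are in m, angles in degrees, forces in N, time in s.
With the tool pointing down it reaches from about 0.35 to 0.875 m from the base axis. Payload 4.2 kg.
Tool frame: the origin (TCP) lies midway between the tips of the shut fingers; the grasp point (between the pads) lies 19 mm behind it (r.pinch_z is the distance from the TCP to the grasp point, in m); z points along the fingers, y is the line along which they close (so a half turn about z gives the same grasp; the last joint's range is limited). The gripper opens to 87 mm and grips with 3 to 60 N. Pads are 19 mm wide; open, the fingers measure 117 mm over their backs; the gripper's body (75 mm by 190 mm) begins 51 mm behind the grasp point.
Start: joints at [83.801, 22.042, 0.453, 0, -68.411, -14.817], TCP at [0.224, 0.583, 0.199] pointing down, gripper open.
Joint ranges: [-179.83, 179.83], [-69.29, 118.12], [-61.27, 80.66], [-181.25, 117.63], [-171.15, -9.14], [-177.46, 177.46]. Speed limits (degrees/s): [159.86, 159.86, 180, 180, 180, 180].

### API

Orientations are given as a 3x3 rotation matrix whose columns are the frame's x, y, z axes.
In Python, from station import r, imaging, models gives the robot as it stands. The module is installed in compiled form; this text tells all that it offers.
- The arm moves only by the tool apply_moves, never from a script. Its argument "moves" is a list of rows, each a list of 2 entries, a list of its own where there are three numbers: the shift along the tool's x, y, z in m, then the turn about the tool's z in degrees. A call has 1 to 5 rows; each row shifts and turns the commanded pose from where the row before left it, along the tool's axes as they then stand; what a row does not reach is not made up. A row lasts 1/12 s, in which the tool goes at most 41.7 mm and 7.16 degrees, less where a joint would pass 70% of its speed; a pose out of reach is approached as far as the arm can. A call is refused whole if a number of a shift passes 0.0417 or a number of a turn 7.16, either way. A call with a gripper value outside its range is refused whole. "hand" is the finger opening in m, from 0 to 0.087, set as the call begins (left out, the last holds). The fingers move at their own pace and stop on an object; the grip force is fixed at half the most. Time passes only in rows, so rows that do not move let the fingers close. It gives the time, the measured TCP pose, the force, the opening and the grip force at its end, in the units of the state.
- r.sense(): the state, without advancing time (a new reading comes with each control period).
- imaging.capture(name): name is "side" or "top"; returns a dict with "frame" (384x512x3 uint8, blue, green, red), "intrinsics" (3x3 intrinsics, pixels), "eye" and "orientation" of the camera in the world. Camera axes: x right, y down, z forward; pixel columns grow to the right and rows downward; lengths in m; the calibration is good to about 2 mm. A picture is of the moment at which its call begins. There is no depth.
- r.finish_job(): hands the job in; it is judged then, once.
Trained networks look in a picture, given as the dict that the camera call returned (one of the last four; its "shot" number tells which), for a name from the list of things; names that differ only in an ending like _2 or _b are one class to them, and where a whole thing is asked for, a point or a joint stands for the part that bears it (a point fixed in the world has none). Each returns a list of dicts, best first, with "confidence" (0 to 1); they miss things now and then, are a little off and sometimes report something else, mostly with a low value. They report only what shows in the picture. A call takes as long as a camera call. They do not tell look-alikes from the thing itself.
- models.cut_out(picture, target): "region" (384x512 bool, what is visible of it) and "extent" ([left, top, width, height] as shares, 0 to 1, of the picture: columns of its width, rows of its height, round what is visible of it).
- models.place_of(picture, target): "at" ([column, row] as shares, 0 to 1, of the picture: columns of its width, rows of its height: a listed point, or the origin of a listed thing).
The state is a dict: "time_s": time; "joints": joint angles; "joint_velocities": joint speeds; "effort": joint torques, N m; "tcp_pos": TCP position; "ee_rot": TCP orientation; "wrist_force": force on the tool from outside, world axes, zero at the start; "moment": the same for the moment, N m; "gripper_width": opening from 0.0 (shut) to 1.0 (fully open); "gripper_force": force on a finger pad.
Only numpy, scipy, OpenCV 4.12 (cv2) and the standard library are available. Lean on these libraries where they do the work, as an engineer would, in place of code of your own. Each camera call takes 0.05 s, during which the arm holds its last target. There are 200 camera calls.

### The job

Close the four stoneware jars for storage: put on each jar the lid made for it (small round, large round, square, oblong), fully seated and lying level, the square and oblong lids lined up with their jars' sides. Set the lids down gently rather than dropping them, leave the jars standing where they are, and do not disturb the toadstool or the brush pot.

Things in the scene. Friction and masses are not known exactly. Their poses are not given: they have to be found in the camera images.
- jar_small: The small round stoneware jar: 60 mm outside diameter, 50 mm mouth, 75 mm high. It stands loose on the table, open side up; walls 5 mm thick. Origin: centre of its underside; z up.
- jar_large: The large round stoneware jar: 90 mm outside diameter, 80 mm mouth, 60 mm high. It stands loose on the table, open side up; walls 5 mm thick. Origin: centre of its underside; z up.
- jar_square: The square stoneware jar: 70 x 70 mm outside, 60 x 60 mm mouth, 70 mm high. It stands loose on the table, open side up; walls 5 mm thick. Origin: centre of its underside; z up. x and y along its sides.
- jar_oblong: The oblong stoneware jar: 102 mm (along its x) by 58 mm (along its y) outside, 92 x 48 mm mouth, 52 mm high. It stands loose on the table, open side up; walls 5 mm thick. Origin: centre of its underside; z up.
- lid_small: Blue-grey lid of the small round jar: plate 66 mm across, flange 34 mm, round knob 22 mm across. Lies knob up. Flange z 0-8 mm, plate z 8-16 mm, knob z 16-40 mm; origin: centre of the flange's underside, z up. Seated: plate on the jar's rim, flange 8 mm down inside, 8 mm play all round.
- lid_large: Blue-grey lid of the large round jar: plate 96 mm across, flange 64 mm, round knob 22 mm across. Lies knob up. Flange z 0-8 mm, plate z 8-16 mm, knob z 16-40 mm; origin: centre of the flange's underside, z up. Seated: plate on the jar's rim, flange 8 mm down inside, 8 mm play all round.
- lid_square: Blue-grey lid of the square jar: plate 76 x 76 mm, flange 44 x 44 mm, bar knob 44 mm long (along its x) and 20 mm thick (along its y). Lies knob up. Flange z 0-8 mm, plate z 8-16 mm, knob z 16-40 mm; origin: centre of the flange's underside, z up. Seated: plate on the jar's rim, flange 8 mm down inside, 8 mm play all round. Fits in any quarter turn.
- lid_oblong: Blue-grey lid of the oblong jar: plate 108 (x) by 64 mm (y), flange 76 x 32 mm, bar knob 44 mm long (along its x) and 20 mm thick (along its y). Lies knob up. Flange z 0-8 mm, plate z 8-16 mm, knob z 16-40 mm; origin: centre of the flange's underside, z up. Seated: plate on the jar's rim, flange 8 mm down inside, 8 mm play all round. Fits two ways, half a turn apart.
- toadstool: Bystander: a small ceramic toadstool, red cap 42 mm across, 43 mm high, standing loose among the jars. Origin: centre of its underside.
- brush_pot: Bystander: a white pot 80 mm across and 95 mm high, with brushes standing in it up to 220 mm high, loose on the table beyond the jars. Origin: centre of its underside.
Not all that is in view belongs to the job. What is shaped like the lid_square but black or purple is not meant.

How it is judged:
By the outcome, as a careful person would: the job done as asked, in the order asked, and still so for the second after the job is handed in, with the robot touching nothing.
It also fails if it takes over 125 s, if anything falls off the work surface, if the arm or the gripper's body presses on something with over 40 N, if the wrist force passes 120 N, or if a joint passes its speed limit or range.

## Working session

There is one attempt and no reset: what is moved stays moved. The work goes in short steps, Python scripts to look and compute and a tool call to move; the robot and the scene stay as the last step left them, time stands still between calls to the robot, and variables do not carry over. Pictures are saved under pics/ and viewed, at most 14 in all, crops included, and the job is handed in when it is done.

Besides the shell and the picture viewer there is one more tool, called after "Call:" as name(argument=value, ...), one argument or row to a line, values as JSON. apply_moves: Moves the arm, as the interface text tells. Its arguments: {"type":"object","properties":{"moves":{"type":"array"},"hand":{"type":"number"}},"required":["moves"]}

```bash
mkdir -p pics; cat > h.py <<'E'
from station import r, imaging, models
import numpy as np, cv2
def ray(p,uv):
    K=np.array(p["intrinsics"]);R=np.array(p["orientation"])
    return R@np.linalg.solve(K,[uv[0],uv[1],1.0])
def at_z(p,uv,z):
    d=ray(p,uv);e=np.array(p["eye"]);return e+d*(z-e[2])/d[2]
def proj(p,X):
    K=np.array(p["intrinsics"]);R=np.array(p["orientation"])
    c=K@(R.T@(np.array(X)-np.array(p["eye"])));return c[:2]/c[2]
E
python3 - <<'E'
from h import *
s=r.sense();print(s['time_s'],s['tcp_pos'],np.round(s['ee_rot'],3).tolist(),s['gripper_width'],r.pinch_z)
for n in("top","side"):
    p=imaging.capture(n);cv2.imwrite(f"pics/{n}0.png",cv2.resize(p["frame"],(768,576)))
    print(n,np.round(p["eye"],3),np.round(p["orientation"],2).tolist(),np.round(p["intrinsics"],1).tolist())
    for t in "jar_small jar_large jar_square jar_oblong lid_small lid_large lid_square lid_oblong toadstool brush_pot".split():
        for d in models.place_of(p,t)[:4]:
            uv=np.array(d["at"])*[512,384];print(t,round(d["confidence"],2),np.round(uv),np.round(at_z(p,uv,0),3))
E
```

```text
0.0 [0.22388524 0.58282736 0.1978348 ] [[0.933, -0.359, -0.001], [-0.359, -0.933, -0.002], [0.0, 0.002, -1.0]] 1.0058775771524584 0.0187
top [ 0.35  -0.096  1.076] [[0.02, -0.99, 0.13], [-1.0, -0.02, -0.0], [0.01, -0.13, -0.99]] [[356.5, 0.0, 257.6], [0.0, 356.5, 193.2], [0.0, 0.0, 1.0]]
jar_small 0.62 [193. 202.] [0.465 0.094 0.   ]
jar_large 0.98 [126. 228.] [0.383 0.291 0.   ]
jar_square 0.59 [ 94. 170.] [0.556 0.402 0.   ]
jar_oblong 0.75 [278. 145.] [ 0.649 -0.162  0.   ]
jar_oblong 0.41 [182. 139.] [0.661 0.138 0.   ]
lid_small 0.89 [359. 175.] [ 0.56  -0.412  0.   ]
lid_large 0.89 [181. 142.] [0.653 0.139 0.   ]
lid_square 0.88 [334. 286.] [ 0.226 -0.333  0.   ]
lid_square 0.72 [258. 204.] [ 0.464 -0.103  0.   ]
lid_square 0.64 [423. 213.] [ 0.447 -0.604  0.   ]
lid_oblong 0.88 [327. 230.] [ 0.389 -0.311  0.   ]
toadstool 0.54 [227. 172.] [ 0.558 -0.007  0.   ]
brush_pot 0.57 [314. 111.] [ 0.762 -0.274  0.   ]
side [0.246 0.648 0.753] [[-0.95, -0.19, 0.24], [-0.31, 0.65, -0.7], [-0.02, -0.74, -0.67]] [[353.3, 0.0, 252.2], [0.0, 353.3, 189.1], [0.0, 0.0, 1.0]]
jar_small 0.69 [159. 346.] [0.556 0.398 0.   ]
jar_small 0.65 [240. 247.] [0.476 0.097 0.   ]
jar_large 0.9 [243. 327.] [0.397 0.305 0.   ]
jar_large 0.26 [159. 341.] [0.56  0.389 0.   ]
jar_square 0.98 [157. 346.] [0.56 0.4  0.  ]
jar_oblong 0.58 [216. 179.] [ 0.647 -0.145  0.   ]
lid_small 0.63 [263. 142.] [ 0.557 -0.393  0.   ]
lid_large 0.78 [173. 243.] [0.658 0.136 0.   ]
lid_square 0.85 [264. 201.] [ 0.466 -0.092  0.   ]
lid_square 0.69 [303. 121.] [ 0.446 -0.572  0.   ]
lid_square 0.64 [352. 169.] [ 0.227 -0.322  0.   ]
lid_oblong 0.76 [300. 163.] [ 0.4   -0.303  0.   ]
toadstool 0.56 [223. 213.] [ 0.568 -0.01   0.   ]
brush_pot 0.86 [201. 148.] [ 0.763 -0.291  0.   ]
```

View pics/top0.png

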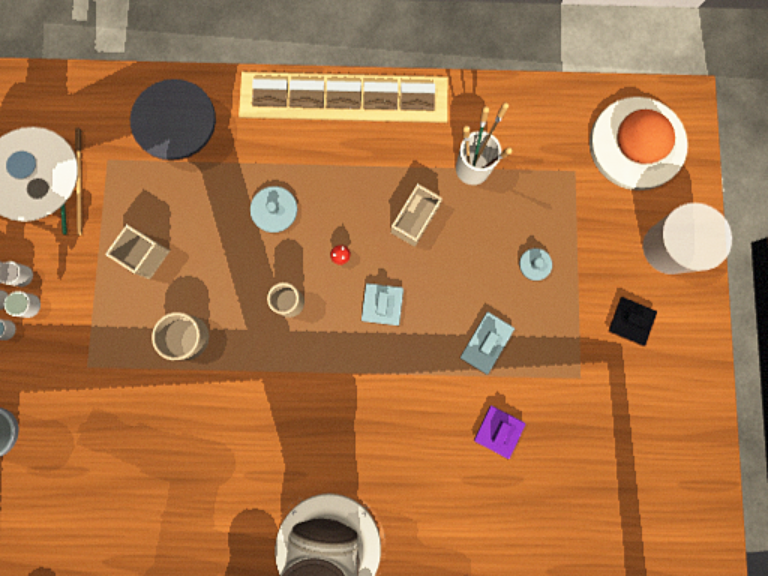

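View pics/side0.png

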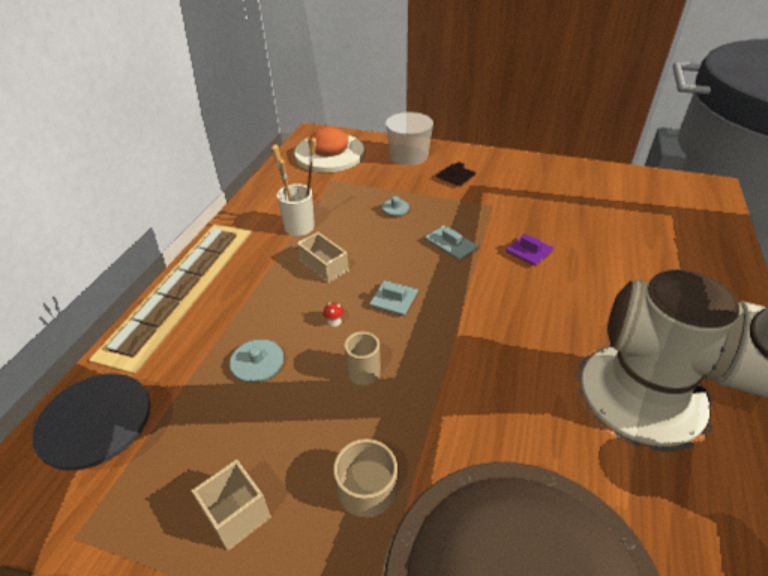

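Top view (768 px scale): the blue-grey square lid is at (382,303). The other two lids of its shape are the purple one at (500,432) and the black one at (633,320). The task wants blue-grey, so (382,303) is the one. The lid at (488,340) is the oblong one, the small lid is at (536,263) and the large at (273,209). The jars are small (285,299), large (180,336), square (137,250) and oblong (416,213). I'll fit exact poses from the masks and check the square lid in a crop.

```bash
cat > fit.py <<'E'
from h import *
from scipy.optimize import minimize
def disc(d,z0,z1):
    a=np.linspace(0,2*np.pi,48,endpoint=False);return [(d/2*np.cos(t),d/2*np.sin(t),z) for t in a for z in(z0,z1)]
def box(a,b,z0,z1): return [(sx*a/2,sy*b/2,z) for sx in(-1,1) for sy in(-1,1) for z in(z0,z1)]
M={'jar_small':[disc(60,0,75)],'jar_large':[disc(90,0,60)],'jar_square':[box(70,70,0,70)],'jar_oblong':[box(102,58,0,52)],
'lid_small':[disc(34,0,8),disc(66,8,16),disc(22,16,40)],'lid_large':[disc(64,0,8),disc(96,8,16),disc(22,16,40)],
'lid_square':[box(44,44,0,8),box(76,76,8,16),box(44,20,16,40)],'lid_oblong':[box(76,32,0,8),box(108,64,8,16),box(44,20,16,40)]}
S=4
def sil(p,n,q,z=0):
    c,s=np.cos(q[2]),np.sin(q[2]);im=np.zeros((384*S,512*S),np.uint8)
    for part in M[n]:
        P=np.array(part)/1000;X=np.c_[q[0]+c*P[:,0]-s*P[:,1],q[1]+s*P[:,0]+c*P[:,1],P[:,2]+z]
        uv=np.array([proj(p,x) for x in X])
        cv2.fillConvexPoly(im,cv2.convexHull(np.round((uv+.5)*S*16).astype(np.int32)),255,cv2.LINE_AA,4)
    return cv2.resize(im,(512,384),interpolation=cv2.INTER_AREA)/255.
def region(p,n,near,z=0):
    e=proj(p,[near[0],near[1],z+.02]);b=None
    for d in models.cut_out(p,n):
        m=np.argwhere(d["region"]).mean(0)[::-1];D=np.hypot(*(m-e))
        if b is None or D<b[0]: b=(D,d["region"],d["confidence"])
    return b if b and b[0]<25 else None
def fit(p,n,near,z=0,yaw=None):
    b=region(p,n,near,z)
    if b is None: return None
    R=b[1].astype(float);best=None
    rnd=n.endswith('small') or n.endswith('large')
    for y0 in ([0] if rnd else [yaw] if yaw is not None else np.radians(np.arange(0,180 if 'oblong' in n else 90,22.5))):
        def f(v): return np.abs(sil(p,n,(v[0],v[1],y0+v[2]*10*(not rnd)),z)-R).sum()
        x0=np.array([near[0],near[1],0]);o=minimize(f,x0,method='Nelder-Mead',options=dict(initial_simplex=[x0,x0+[.012,0,0],x0+[0,.012,0],x0+[0,0,.025]],maxfev=110))
        if best is None or o.fun<best[0]: best=(o.fun,o.x[0],o.x[1],np.degrees(y0+o.x[2]*10)*(not rnd),R.sum())
    return best
E
python3 - <<'E'
from fit import *
near=dict(jar_small=(.468,.095),jar_large=(.39,.298),jar_square=(.558,.4),jar_oblong=(.648,-.153),lid_small=(.558,-.4),lid_large=(.655,.138),lid_square=(.465,-.097),lid_oblong=(.395,-.307))
for c in("top","side"):
    p=imaging.capture(c)
    if c=="top": cv2.imwrite("pics/crop.png",cv2.resize(p["frame"][180:310,230:450],None,fx=3.4,fy=3.4,interpolation=cv2.INTER_CUBIC))
    for n in near:
        f=fit(p,n,near[n]);print(c,n,None if f is None else np.round(f,4))
    for d in models.cut_out(p,"brush_pot")[:1]:
        print("brush rows/cols",np.array(d["extent"])*[512,384,512,384])
E
```

```text
top jar_small [3.31922e+01 4.65800e-01 9.61000e-02 0.00000e+00 4.84000e+02]
top jar_large [9.09176e+01 3.92500e-01 2.98800e-01 0.00000e+00 9.22000e+02]
top jar_square [5.66824e+01 5.56300e-01 3.92400e-01 5.92892e+01 8.63000e+02]
top jar_oblong [ 4.03412e+01  6.47200e-01 -1.55900e-01 -2.81676e+01  7.52000e+02]
top lid_small [ 25.5137   0.5544  -0.4      0.     370.    ]
top lid_large [8.01176e+01 6.57300e-01 1.36400e-01 0.00000e+00 7.09000e+02]
top lid_square [ 3.50196e+01  4.66100e-01 -9.18000e-02  8.38993e+01  6.37000e+02]
top lid_oblong [ 4.606670e+01  3.949000e-01 -3.017000e-01  1.499515e+02  7.980000e+02]
brush rows/cols [305.8176  70.5024  31.488   52.1088]
side jar_small [9.86902e+01 4.70500e-01 9.48000e-02 0.00000e+00 6.67000e+02]
side jar_large [ 6.83137e+01  3.94900e-01  2.98900e-01 -0.00000e+00  1.83000e+03]
side jar_square [4.86471e+01 5.59800e-01 3.94100e-01 5.88343e+01 1.79200e+03]
side jar_oblong [ 5.61098e+01  6.50600e-01 -1.56300e-01 -2.96323e+01  7.27000e+02]
side lid_small [ 28.0667   0.5585  -0.3977   0.     168.    ]
side lid_large [7.23098e+01 6.61300e-01 1.36700e-01 0.00000e+00 7.81000e+02]
side lid_square [ 6.22118e+01  4.70400e-01 -8.90000e-02 -2.85940e+00  4.54000e+02]
side lid_oblong [ 5.616080e+01  3.987000e-01 -2.985000e-01  1.468292e+02  4.070000e+02]
brush rows/cols [184.2176  92.3136  24.0128  64.512 ]
```

View pics/crop.png

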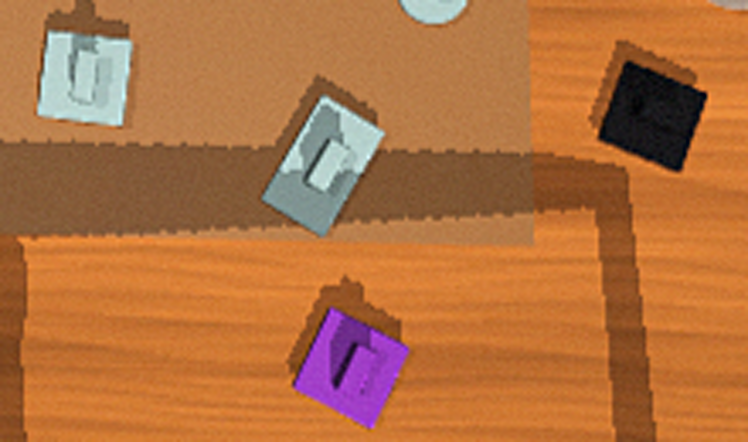

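The crop confirms it: blue-grey square lid at crop (85,80), bar running nearly along world x. Purple is at (350,370), black at (652,115) and the oblong lid at (325,165). The two cameras agree to about 4 mm, and sizes and reaches fit. Moving towards the small lid.

Call:
apply_moves(
  moves=[
    [[0.0255,0.0306,0],0],
    [[0.0255,0.0306,0],0],
    [[0.0255,0.0306,0],0],
    [[0.0255,0.0306,0],0],
    [[0.0255,0.0306,0],0],
  ],
  hand=0.055,
)

```text
time_s: 2.52
tcp_pos: [0.2885, 0.3931, 0.199]
ee_rot: [[0.934, -0.358, 0.0], [-0.358, -0.934, 0.0], [0.0, -0.0, -1.0]]
wrist_force: [-0.2, -0.3, -0.1]
gripper_width: 0.711
gripper_force: 0.0
```

Call:
apply_moves(
  moves=[
    [[0.0255,0.0306,0],0],
    [[0.0255,0.0306,0],0],
    [[0.0255,0.0306,0],0],
    [[0.0255,0.0306,0],0],
    [[0.0255,0.0306,0],0],
  ],
)

```text
time_s: 2.93
tcp_pos: [0.3525, 0.2046, 0.1994]
ee_rot: [[0.934, -0.358, 0.001], [-0.358, -0.934, 0.001], [0.0, -0.001, -1.0]]
wrist_force: [0.7, -0.1, -0.3]
gripper_width: 0.633
gripper_force: 0.0
```

Call:
apply_moves(
  moves=[
    [[0.0255,0.0306,0],0],
    [[0.0255,0.0306,0],0],
    [[0.0255,0.0306,0],0],
    [[0.0255,0.0306,0],0],
    [[0.0255,0.0306,0],0],
  ],
)

```text
time_s: 3.35
tcp_pos: [0.4168, 0.0159, 0.1995]
ee_rot: [[0.934, -0.358, 0.002], [-0.358, -0.934, 0.001], [0.001, -0.001, -1.0]]
wrist_force: [1.4, 0.4, 0.3]
gripper_width: 0.632
gripper_force: 0.0
```

Call:
apply_moves(
  moves=[
    [[0.0255,0.0306,0],0],
    [[0.0255,0.0306,0],0],
    [[0.0255,0.0306,0],0],
    [[0.0255,0.0306,0],0],
    [[0.0255,0.0306,0],0],
  ],
)

```text
time_s: 3.77
tcp_pos: [0.481, -0.173, 0.1993]
ee_rot: [[0.933, -0.359, 0.001], [-0.359, -0.933, -0.0], [0.001, -0.0, -1.0]]
wrist_force: [1.1, 1.3, 0.4]
gripper_width: 0.632
gripper_force: 0.0
```

Call:
apply_moves(
  moves=[
    [[0.0255,0.0306,0],0],
    [[0.0255,0.0306,0],0],
    [[0.0255,0.0306,0],0],
    [[0.0255,0.0306,0],0],
    [[0.0,0.0,0],0],
  ],
)

```text
time_s: 4.18
tcp_pos: [0.5333, -0.3274, 0.1973]
ee_rot: [[0.932, -0.363, -0.001], [-0.363, -0.932, -0.002], [-0.0, 0.002, -1.0]]
wrist_force: [-0.3, -0.1, 0.6]
gripper_width: 0.629
gripper_force: 0.0
```

```bash
cat > go.py <<'E'
# go.py x y [psi]: shift in tool axes to the target, plus turn
import sys
from h import *
def go(x,y,psi=None):
    s=r.sense();R=np.array(s['ee_rot']);t=np.array(s['tcp_pos']);c=np.degrees(np.arctan2(R[1,0],R[0,0]))
    d=R.T@np.array([x-t[0],y-t[1],0]);psi=c if psi is None else psi
    print("t",round(s['time_s'],2),"tcp",np.round(t,4),"psi",round(c,2),"F",np.round(s['wrist_force'],1),"w",round(s['gripper_width']*.087,4),"gf",np.round(s['gripper_force'],1),"| shift",np.round(d,4),"turn",round(c-psi,2), "norm",round(float(np.hypot(d[0],d[1])),3))
if __name__=="__main__": go(*map(float,sys.argv[1:]))
E
python3 go.py .5565 -.399
```

```text
t 4.18 tcp [ 0.5333 -0.3274  0.1973] psi -21.32 F [-0.3 -0.1  0.6] w 0.0548 gf 0.0 | shift [0.0476 0.0583 0.0001] turn 0.0 norm 0.075
```

Call:
apply_moves(
  moves=[
    [[0.0238,0.0292,0],0],
    [[0.0238,0.0292,0],0],
    [[0,0,0.035],0],
    [[0,0,0.035],0],
    [[0,0,0.035],0],
  ],
)

```text
time_s: 4.6
tcp_pos: [0.5557, -0.3939, 0.093]
ee_rot: [[0.933, -0.36, 0.002], [-0.36, -0.933, -0.0], [0.002, -0.0, -1.0]]
wrist_force: [0.5, 0.2, 0.5]
gripper_width: 0.629
gripper_force: 0.0
```

Call:
apply_moves(
  moves=[
    [[0,0,0.03],0],
    [[0,0,0],0],
    [[0,0,0],0],
  ],
)

```text
time_s: 4.85
tcp_pos: [0.5547, -0.3929, 0.0627]
ee_rot: [[0.934, -0.358, -0.004], [-0.358, -0.934, 0.001], [-0.004, 0.0, -1.0]]
wrist_force: [0.1, -0.3, 0.7]
gripper_width: 0.63
gripper_force: 0.0
```

```bash
python3 go.py .5565 -.399
python3 - <<'E'
from h import *
a=imaging.capture("top")["frame"][130:220,310:410];b=imaging.capture("side")["frame"][80:170,210:310]
cv2.imwrite("pics/g1.png",cv2.resize(np.hstack([a,b]),None,fx=4,fy=4,interpolation=cv2.INTER_CUBIC))
E
```

```text
t 4.85 tcp [ 0.5547 -0.3929  0.0627] psi -20.99 F [ 0.1 -0.3  0.7] w 0.0548 gf 0.0 | shift [ 0.0039  0.0051 -0.    ] turn 0.0 norm 0.006
```

View pics/g1.png

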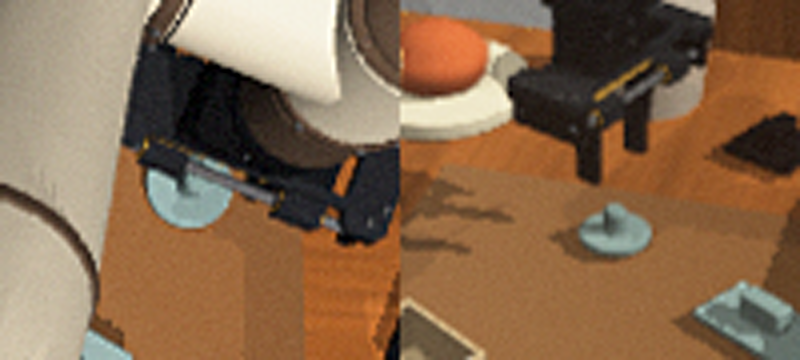

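Side half: fingertips at (592,180) and (637,150) straddle the knob at (613,213), short by about the 5 mm I computed. Correct, descend and grip.

Call:
apply_moves(
  moves=[
    [[0.004,0.005,0.005],0],
    [[0,0,0.02],0],
    [[0,0,0.017],0],
    [[0,0,0],0],
    [[0,0,0],0],
  ],
)

```text
time_s: 5.37
tcp_pos: [0.5578, -0.3998, 0.0228]
ee_rot: [[0.934, -0.358, 0.001], [-0.358, -0.934, -0.001], [0.001, 0.0, -1.0]]
wrist_force: [0.3, 0.2, 0.6]
gripper_width: 0.632
gripper_force: 0.0
```

Call:
apply_moves(
  moves=[
    [[0,0,0],0],
    [[0,0,0],0],
    [[0,0,0],0],
    [[0,0,0],0],
    [[0,0,0],0],
  ],
  hand=0.0,
)

```text
time_s: 5.78
tcp_pos: [0.5578, -0.3994, 0.0226]
ee_rot: [[0.933, -0.359, 0.001], [-0.359, -0.933, -0.0], [0.001, 0.0, -1.0]]
wrist_force: [0.1, 1.2, 0.9]
gripper_width: 0.34
gripper_force: 0.0
```

```bash
python3 go.py .468 .0955
```

```text
t 5.78 tcp [ 0.5578 -0.3994  0.0226] psi -21.01 F [0.1 1.2 0.9] w 0.0296 gf 0.0 | shift [-2.613e-01 -4.298e-01 -3.000e-04] turn 0.0 norm 0.503
```

Call:
apply_moves(
  moves=[
    [[0,0,0],0],
    [[0,0,0],0],
    [[0,0,0],0],
    [[0,0,0],0],
  ],
)

```text
time_s: 6.12
tcp_pos: [0.5574, -0.3993, 0.0219]
ee_rot: [[0.933, -0.359, -0.0], [-0.359, -0.933, 0.0], [-0.0, 0.0, -1.0]]
wrist_force: [0.2, 0.0, 0.5]
gripper_width: 0.05
gripper_force: 0.0
```

Call:
apply_moves(
  moves=[
    [[0,0,-0.01],0],
    [[0,0,-0.03],0],
    [[0,0,-0.04],0],
    [[0,0,-0.04],0],
    [[0,0,-0.02],0],
  ],
)

```text
time_s: 6.53
tcp_pos: [0.5595, -0.4009, 0.1691]
ee_rot: [[0.934, -0.358, 0.008], [-0.358, -0.934, -0.006], [0.009, 0.002, -1.0]]
wrist_force: [0.4, -0.0, 0.7]
gripper_width: 0.012
gripper_force: 0.0
```

```bash
python3 go.py .468 .0955
```

```text
t 6.53 tcp [ 0.5595 -0.4009  0.1691] psi -20.96 F [ 0.4 -0.   0.7] w 0.001 gf 0.0 | shift [-0.263  -0.4308 -0.0035] turn 0.0 norm 0.505
```

The fingers shut on nothing. Look again.

```bash
python3 - <<'E'
from fit import *
for c in("top","side"):
    p=imaging.capture(c)
    for d in models.place_of(p,"lid_small")[:2]: 
        uv=np.array(d["at"])*[512,384];print(c,d["confidence"],uv,at_z(p,uv,0))
    f=fit(p,'lid_small',(.5565,-.399));print(c,f)
    print("tcp px",proj(p,r.sense()["tcp_pos"]))
    if c=="side": b=p["frame"]
    else: a=p["frame"]
cv2.imwrite("pics/g2.png",np.vstack([cv2.resize(a[90:220,290:430],(400,370)).astype(np.uint8)]) if 0 else cv2.resize(np.hstack([a[80:230,280:420],b[20:170,190:330]]),None,fx=2.8,fy=2.8,interpolation=cv2.INTER_CUBIC))
E
```

```text
top 0.88 [355.6864 175.4112] [ 0.55840694 -0.40137265  0.        ]
top (np.float64(73.35294117647058), np.float64(0.555130350812184), np.float64(-0.40107123143843065), np.float64(0.0), np.float64(320.0))
tcp px [372.88436432 163.5933532 ]
side 0.46 [264.704  140.8128] [ 0.55406378 -0.39881181  0.        ]
side (np.float64(32.435294117647054), np.float64(0.5590995513920347), np.float64(-0.3984817587424851), np.float64(0.0), np.float64(162.0))
tcp px [264.00747155 101.55787456]
```

View pics/g2.png

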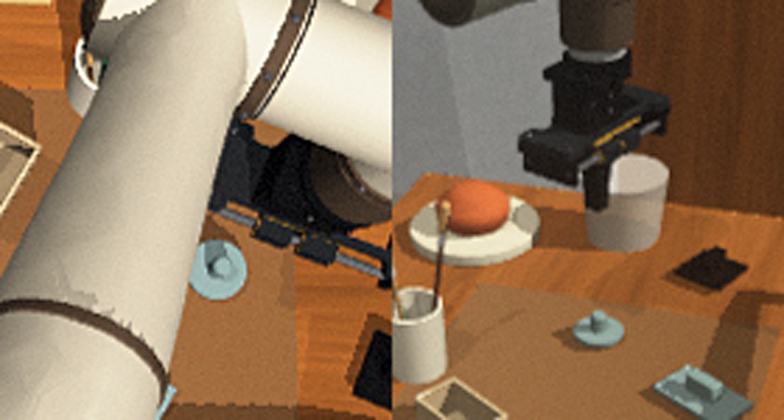

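```bash
python3 - <<'E'
from fit import *
T=imaging.capture("top");S=imaging.capture("side")
s=r.sense();print(s['tcp_pos'],np.round(s['joints'],2))
for z in(.0,.03,.0627,.09,.12,.15): print(z,"g1 top",proj(T,[.5547,-.3929,z]).round(1),"side",proj(S,[.5547,-.3929,z]).round(1))
t=s['tcp_pos']
for dz in(0,.02,.04,.07,.1): print(dz,"now top",proj(T,t+[0,0,dz]).round(1),"side",proj(S,t+[0,0,dz]).round(1))
f=S["frame"][30:150,200:330]
cv2.imwrite("pics/g3.png",cv2.resize(f,None,fx=5,fy=5,interpolation=cv2.INTER_CUBIC))
E
```

```text
[ 0.55665771 -0.39891438  0.1602262 ] [-2.214e+01  2.944e+01  6.830e+00 -1.000e-02 -6.757e+01  9.112e+01]
0.0 g1 top [353.  176.5] side [264.1 141.7]
0.03 g1 top [355.7 174.7] side [264.1 134.8]
0.0627 g1 top [358.8 172.6] side [264.1 127.2]
0.09 g1 top [361.6 170.8] side [264.1 120.5]
0.12 g1 top [364.9 168.6] side [264.1 113. ]
0.15 g1 top [368.3 166.3] side [264.1 105.3]
0 now top [371.8 164.8] side [264.  101.7]
0.02 now top [374.4 163.2] side [264.   96.3]
0.04 now top [377.  161.4] side [264.   90.8]
0.07 now top [381.2 158.7] side [264.   82.3]
0.1 now top [385.7 155.7] side [264.   73.6]
```

View pics/g3.png

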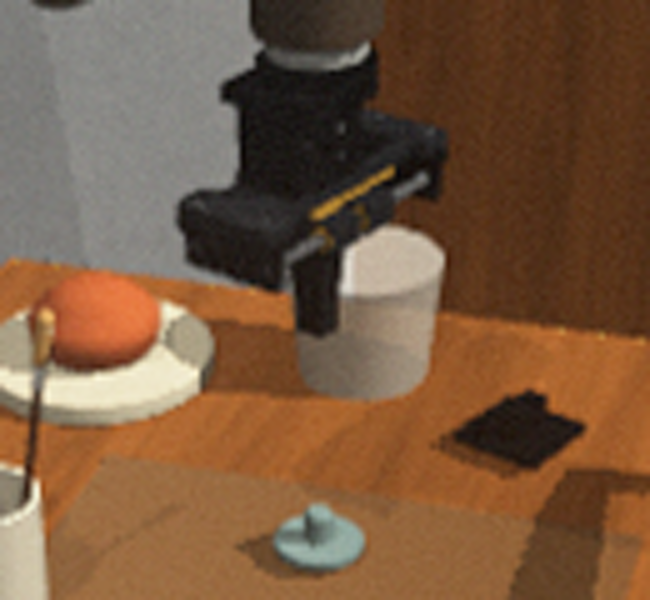

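Side crop: the fingertip ends at about px (264,96.6), while the reported TCP projects to row 101.7. So the real tips sit about 20 mm above the reported TCP, which is why the grip passed just over the 40 mm knob. The earlier picture agrees: tips at row 121 against 127 expected. I'll go about 18 mm lower, watching the force.

Call:
apply_moves(
  moves=[
    [[0,0,0.025],0],
    [[0,0,0.025],0],
    [[0,0,0.025],0],
    [[0,0,0.015],0],
    [[0,0,0],0],
  ],
  hand=0.05,
)

```text
time_s: 7.35
tcp_pos: [0.5542, -0.3975, 0.066]
ee_rot: [[0.933, -0.359, -0.01], [-0.359, -0.933, 0.005], [-0.011, -0.001, -1.0]]
wrist_force: [-0.5, -0.3, -1.0]
gripper_width: 0.298
gripper_force: 0.0
```

Call:
apply_moves(
  moves=[
    [[0,0,0],0],
    [[0,0,0],0],
    [[0,0,0],0],
    [[0,0,0],0],
    [[0,0,0],0],
  ],
)

```text
time_s: 7.77
tcp_pos: [0.558, -0.3995, 0.0732]
ee_rot: [[0.933, -0.359, 0.002], [-0.359, -0.934, -0.001], [0.002, 0.0, -1.0]]
wrist_force: [0.3, 0.4, 0.1]
gripper_width: 0.563
gripper_force: 0.0
```

Call:
apply_moves(
  moves=[
    [[0,0,0.02],0],
    [[0,0,0.02],0],
    [[0,0,0.01],0],
    [[0,0,0.01],0],
    [[0,0,0],0],
  ],
)

```text
time_s: 8.18
tcp_pos: [0.5563, -0.3987, 0.0099]
ee_rot: [[0.933, -0.359, -0.003], [-0.359, -0.933, 0.002], [-0.004, -0.0, -1.0]]
wrist_force: [-0.2, 0.0, -0.4]
gripper_width: 0.576
gripper_force: 0.0
```

```bash
python3 go.py .557 -.399; python3 - <<'E'
from h import *
S=imaging.capture("side");f=S["frame"][95:155,220:310];print(proj(S,r.sense()["tcp_pos"]))
cv2.imwrite("pics/g4.png",cv2.resize(f,None,fx=7,fy=7,interpolation=cv2.INTER_CUBIC))
E
```

```text
t 8.18 tcp [ 0.5563 -0.3987  0.0099] psi -21.03 F [-0.2  0.  -0.4] w 0.0501 gf 0.0 | shift [ 0.0008  0.     -0.    ] turn 0.0 norm 0.001
[263.96214345 138.10757371]
```

View pics/g4.png

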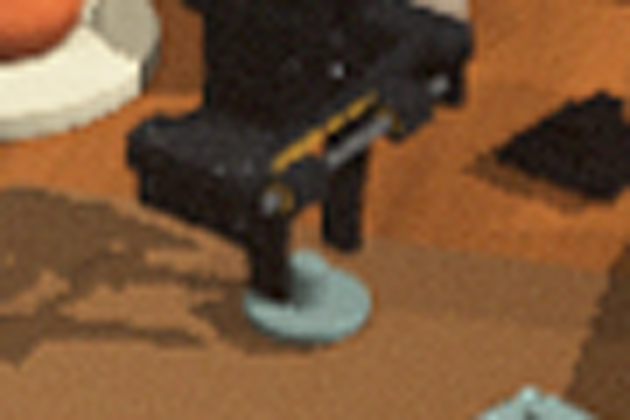

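The fingers now straddle the knob: near tip at (268,300), far tip at (342,245), knob between them. Down a little, then grip and lift.

Call:
apply_moves(
  moves=[
    [[0,0,0.004],0],
    [[0,0,0.005],0],
    [[0,0,0],0],
    [[0,0,0],0],
    [[0,0,0],0],
  ],
)

```text
time_s: 8.65
tcp_pos: [0.5577, -0.3994, 0.0034]
ee_rot: [[0.934, -0.359, 0.001], [-0.359, -0.934, -0.0], [0.001, 0.0, -1.0]]
wrist_force: [0.9, -0.2, 0.2]
gripper_width: 0.571
gripper_force: 0.0
```

Call:
apply_moves(
  moves=[
    [[0,0,0],0],
    [[0,0,0],0],
    [[0,0,0],0],
    [[0,0,0],0],
    [[0,0,0],0],
  ],
  hand=0.0,
)

```text
time_s: 9.07
tcp_pos: [0.5575, -0.3993, 0.0031]
ee_rot: [[0.933, -0.359, 0.0], [-0.359, -0.933, -0.0], [0.0, 0.0, -1.0]]
wrist_force: [-0.8, -0.5, 0.4]
gripper_width: 0.281
gripper_force: 0.3
```

Call:
apply_moves(
  moves=[
    [[0,0,0],0],
    [[0,0,0],0],
    [[0,0,0],0],
    [[0,0,0],0],
  ],
)

```text
time_s: 9.4
tcp_pos: [0.5575, -0.3994, 0.003]
ee_rot: [[0.933, -0.359, 0.0], [-0.359, -0.933, -0.0], [0.0, 0.0, -1.0]]
wrist_force: [-0.1, -0.6, 0.2]
gripper_width: 0.237
gripper_force: 30.0
```

Call:
apply_moves(
  moves=[
    [[0,0,-0.01],0],
    [[0,0,-0.03],0],
    [[0,0,-0.04],0],
    [[0,0,-0.04],0],
    [[0,0,-0.02],0],
  ],
)

```text
time_s: 9.82
tcp_pos: [0.5595, -0.4007, 0.1496]
ee_rot: [[0.934, -0.358, 0.007], [-0.358, -0.934, -0.005], [0.009, 0.002, -1.0]]
wrist_force: [1.2, -0.4, 0.7]
gripper_width: 0.239
gripper_force: 30.0
```

Call:
apply_moves(
  moves=[
    [[-0.01,-0.0165,0],0],
    [[-0.0201,-0.033,0],0],
    [[-0.0201,-0.033,0],0],
    [[-0.0201,-0.033,0],0],
    [[-0.0201,-0.033,0],0],
  ],
)

```text
time_s: 10.23
tcp_pos: [0.5255, -0.2267, 0.1434]
ee_rot: [[0.933, -0.359, 0.0], [-0.359, -0.933, 0.0], [0.0, -0.0, -1.0]]
wrist_force: [0.9, -0.1, 0.1]
gripper_width: 0.236
gripper_force: 30.0
```

Call:
apply_moves(
  moves=[
    [[-0.0201,-0.033,0],0],
    [[-0.0201,-0.033,0],0],
    [[-0.0201,-0.033,0],0],
    [[-0.0201,-0.033,0],0],
    [[-0.0201,-0.033,0],0],
  ],
)

```text
time_s: 10.65
tcp_pos: [0.4909, -0.0365, 0.1436]
ee_rot: [[0.933, -0.359, 0.001], [-0.359, -0.933, 0.0], [0.001, -0.001, -1.0]]
wrist_force: [1.1, 0.4, -1.2]
gripper_width: 0.235
gripper_force: 30.0
```

Call:
apply_moves(
  moves=[
    [[-0.0201,-0.033,0],0],
    [[-0.0201,-0.033,0],0],
    [[-0.015,-0.0248,0],0],
    [[-0.005,-0.0085,0],0],
    [[0,0,0],0],
  ],
)

```text
time_s: 11.07
tcp_pos: [0.4708, 0.0781, 0.1436]
ee_rot: [[0.935, -0.355, 0.001], [-0.355, -0.935, 0.001], [0.001, -0.001, -1.0]]
wrist_force: [0.0, -0.5, -0.9]
gripper_width: 0.24
gripper_force: 30.0
```

Call:
apply_moves(
  moves=[
    [[0,0,0],0],
    [[0,0,0],0],
    [[0,0,0],0],
    [[0,0,0],0],
  ],
)

```text
time_s: 11.4
tcp_pos: [0.4712, 0.075, 0.1429]
ee_rot: [[0.933, -0.36, -0.0], [-0.36, -0.933, -0.0], [-0.0, 0.0, -1.0]]
wrist_force: [0.1, -0.1, -0.1]
gripper_width: 0.238
gripper_force: 30.0
```

```bash
python3 go.py .468 .0955; python3 - <<'E'
from fit import *
t=r.sense()["tcp_pos"]
for c in("top","side"):
    p=imaging.capture(c)
    print(c,fit(p,'lid_small',t[:2],t[2]-.003), fit(p,'jar_small',(.468,.0955)))
    if c=="side": cv2.imwrite("pics/g5.png",cv2.resize(p["frame"][150:280,170:310],None,fx=4.5,fy=4.5,interpolation=cv2.INTER_CUBIC))
E
```

```text
t 11.4 tcp [0.4712 0.075  0.1429] psi -21.13 F [ 0.1 -0.1 -0.1] w 0.0207 gf 30.0 | shift [-0.0104 -0.018  -0.    ] turn 0.0 norm 0.021
top None None
side (np.float64(151.6705882352941), np.float64(0.4723574123267705), np.float64(0.07698158098177105), np.float64(0.0), np.float64(338.0)) (np.float64(46.745098039215684), np.float64(0.4704592850922008), np.float64(0.096653223755921), np.float64(0.0), np.float64(727.0))
```

View pics/g5.png

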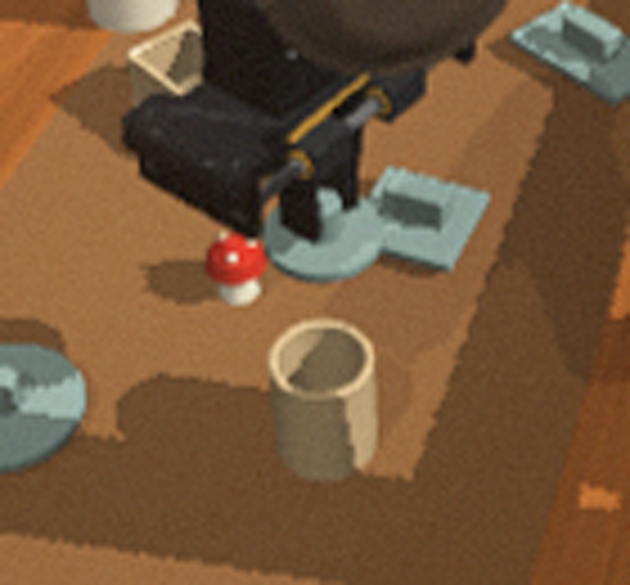

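Side crop: the lid is held level at (325,240), and the jar mouth is at (325,360), about 20 mm further in +y. That matches the numbers. Move over it and descend to just above the rim.

Call:
apply_moves(
  moves=[
    [[-0.0093,-0.0179,0],0],
    [[0,0,0.02],0],
    [[0,0,0.02],0],
    [[0,0,0.013],0],
    [[0,0,0.005],0],
  ],
)

```text
time_s: 12.12
tcp_pos: [0.4674, 0.0955, 0.083]
ee_rot: [[0.933, -0.359, -0.004], [-0.359, -0.933, -0.002], [-0.003, 0.003, -1.0]]
wrist_force: [-0.7, -0.1, -1.8]
gripper_width: 0.238
gripper_force: 30.0
```

Call:
apply_moves(
  moves=[
    [[0,0,0],0],
    [[0,0,0],0],
    [[0,0,0],0],
  ],
)

```text
time_s: 12.37
tcp_pos: [0.4697, 0.0965, 0.0859]
ee_rot: [[0.934, -0.358, 0.002], [-0.358, -0.934, 0.001], [0.002, -0.001, -1.0]]
wrist_force: [-0.7, 0.1, -1.7]
gripper_width: 0.235
gripper_force: 30.0
```

```bash
python3 go.py .469 .095
```

```text
t 12.37 tcp [0.4697 0.0965 0.0859] psi -21.0 F [-0.7  0.1 -1.7] w 0.0204 gf 30.0 | shift [-0.0001  0.0016 -0.    ] turn 0.0 norm 0.002
```

Call:
apply_moves(
  moves=[
    [[0,0.001,0.004],0],
    [[0,0,0.004],0],
    [[0,0,0.003],0],
    [[0,0,0.002],0],
    [[0,0,0],0],
  ],
)

```text
time_s: 12.78
tcp_pos: [0.4681, 0.095, 0.0714]
ee_rot: [[0.933, -0.359, -0.001], [-0.359, -0.933, -0.0], [-0.001, 0.001, -1.0]]
wrist_force: [0.7, 0.3, -0.0]
gripper_width: 0.237
gripper_force: 30.0
```

Call:
apply_moves(
  moves=[
    [[0,0,0],0],
    [[0,0,0.001],0],
    [[0,0,0],0],
  ],
)

```text
time_s: 13.03
tcp_pos: [0.4685, 0.0952, 0.0709]
ee_rot: [[0.933, -0.359, 0.0], [-0.359, -0.933, 0.0], [0.0, -0.0, -1.0]]
wrist_force: [-0.7, -1.0, -1.0]
gripper_width: 0.235
gripper_force: 30.0
```

Call:
apply_moves(
  moves=[
    [[0,0,0.001],0],
    [[0,0,0],0],
  ],
)

```text
time_s: 13.2
tcp_pos: [0.4687, 0.0952, 0.0703]
ee_rot: [[0.934, -0.358, 0.001], [-0.358, -0.934, -0.0], [0.001, -0.0, -1.0]]
wrist_force: [-0.5, -0.2, 1.9]
gripper_width: 0.24
gripper_force: 29.9
```

Contact at the expected height. Release and lift.

Call:
apply_moves(
  moves=[
    [[0,0,0.0005],0],
    [[0,0,0],0],
  ],
)

```text
time_s: 13.37
tcp_pos: [0.469, 0.0954, 0.0701]
ee_rot: [[0.934, -0.358, 0.001], [-0.358, -0.934, 0.0], [0.001, -0.001, -1.0]]
wrist_force: [-1.4, -0.9, 4.1]
gripper_width: 0.24
gripper_force: 29.9
```

Call:
apply_moves(
  moves=[
    [[0,0,0],0],
    [[0,0,0],0],
    [[0,0,0],0],
    [[0,0,0],0],
    [[0,0,0],0],
  ],
  hand=0.05,
)

```text
time_s: 13.78
tcp_pos: [0.4683, 0.0952, 0.0692]
ee_rot: [[0.933, -0.359, -0.0], [-0.359, -0.933, -0.0], [-0.0, 0.0, -1.0]]
wrist_force: [-1.0, -0.1, -0.4]
gripper_width: 0.524
gripper_force: 0.0
```

Call:
apply_moves(
  moves=[
    [[0,0,-0.01],0],
    [[0,0,-0.02],0],
    [[0,0,-0.03],0],
    [[0,0,-0.04],0],
    [[0,0,0],0],
  ],
)

```text
time_s: 14.2
tcp_pos: [0.4733, 0.0969, 0.1768]
ee_rot: [[0.934, -0.357, 0.014], [-0.357, -0.934, 0.005], [0.012, -0.01, -1.0]]
wrist_force: [0.4, 0.3, 1.3]
gripper_width: 0.573
gripper_force: 0.0
```

Call:
apply_moves(
  moves=[
    [[0,0,0],0],
    [[0,0,0],0],
    [[0,0,0],0],
  ],
)

```text
time_s: 14.45
tcp_pos: [0.4675, 0.0948, 0.1681]
ee_rot: [[0.933, -0.359, -0.003], [-0.359, -0.933, -0.001], [-0.002, 0.002, -1.0]]
wrist_force: [-0.2, -0.8, -0.5]
gripper_width: 0.573
gripper_force: 0.0
```

```bash
python3 go.py .6593 .1366; python3 - <<'E'
from fit import *
for c in("side",):
    p=imaging.capture(c)
    print(c,fit(p,'lid_small',(.469,.095),.067), fit(p,'jar_small',(.468,.0955)))
    cv2.imwrite("pics/g6.png",cv2.resize(p["frame"][150:280,170:310],None,fx=4,fy=4,interpolation=cv2.INTER_CUBIC))
E
```

```text
t 14.45 tcp [0.4675 0.0948 0.1681] psi -21.03 F [-0.2 -0.8 -0.5] w 0.0498 gf 0.0 | shift [ 0.164  -0.1079 -0.0005] turn 0.0 norm 0.196
side (np.float64(71.53725490196078), np.float64(0.46904892027739553), np.float64(0.09414454955758082), np.float64(0.0), np.float64(398.0)) (np.float64(397.61568627450976), np.float64(0.47065662770719874), np.float64(0.09609114787937534), np.float64(0.0), np.float64(370.0))
```

View pics/g6.png

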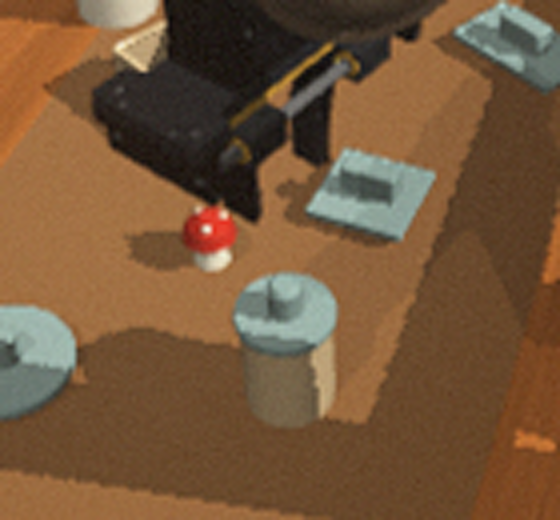

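The small lid sits level on its jar at (285,310), and the toadstool is untouched. Next, the large lid.

Call:
apply_moves(
  moves=[
    [[0.0273,-0.018,0],0],
    [[0.0273,-0.018,0],0],
    [[0.0273,-0.018,0],0],
    [[0.0273,-0.018,0],0],
    [[0.0273,-0.018,0],0],
  ],
)

```text
time_s: 15.02
tcp_pos: [0.6293, 0.1303, 0.1682]
ee_rot: [[0.933, -0.359, -0.002], [-0.359, -0.933, -0.001], [-0.001, 0.001, -1.0]]
wrist_force: [-0.2, 0.7, 0.2]
gripper_width: 0.574
gripper_force: 0.0
```

Call:
apply_moves(
  moves=[
    [[0.02,-0.013,0],0],
    [[0.0075,-0.005,0.015],0],
    [[0,0,0.03],0],
    [[0,0,0.03],0],
    [[0,0,0.015],0],
  ],
)

```text
time_s: 15.43
tcp_pos: [0.6577, 0.1363, 0.0737]
ee_rot: [[0.933, -0.36, -0.008], [-0.36, -0.933, -0.002], [-0.007, 0.005, -1.0]]
wrist_force: [0.2, -0.9, 0.2]
gripper_width: 0.574
gripper_force: 0.0
```

Call:
apply_moves(
  moves=[
    [[0,0,0],0],
    [[0,0,0],0],
    [[0,0,0],0],
  ],
)

```text
time_s: 15.68
tcp_pos: [0.6614, 0.1375, 0.0805]
ee_rot: [[0.934, -0.358, 0.002], [-0.358, -0.934, 0.0], [0.002, -0.001, -1.0]]
wrist_force: [0.6, 0.1, 1.0]
gripper_width: 0.575
gripper_force: 0.0
```

```bash
python3 go.py .659 .1366
```

```text
t 15.68 tcp [0.6614 0.1375 0.0805] psi -20.98 F [0.6 0.1 1. ] w 0.05 gf 0.0 | shift [-0.0019  0.0016 -0.    ] turn 0.0 norm 0.003
```

Call:
apply_moves(
  moves=[
    [[-0.001,0.001,0.02],0],
    [[0,0,0.025],0],
    [[0,0,0.02],0],
    [[0,0,0.008],0],
    [[0,0,0.003],0],
  ],
)

```text
time_s: 16.1
tcp_pos: [0.659, 0.1366, 0.0033]
ee_rot: [[0.934, -0.359, -0.0], [-0.359, -0.934, -0.0], [-0.0, 0.0, -1.0]]
wrist_force: [-0.4, -0.3, 0.1]
gripper_width: 0.574
gripper_force: 0.0
```

Call:
apply_moves(
  moves=[
    [[0,0,0],0],
    [[0,0,0],0],
    [[0,0,0],0],
  ],
)

```text
time_s: 16.35
tcp_pos: [0.6603, 0.1371, 0.0055]
ee_rot: [[0.934, -0.358, 0.003], [-0.358, -0.934, 0.001], [0.003, -0.002, -1.0]]
wrist_force: [-0.7, -0.0, -0.1]
gripper_width: 0.575
gripper_force: 0.0
```

Call:
apply_moves(
  moves=[
    [[0,0,0],0],
    [[0,0,0],0],
    [[0,0,0],0],
    [[0,0,0],0],
    [[0,0,0],0],
  ],
  hand=0.0,
)

```text
time_s: 16.77
tcp_pos: [0.659, 0.1366, 0.0036]
ee_rot: [[0.934, -0.359, -0.0], [-0.359, -0.934, -0.0], [-0.0, 0.0, -1.0]]
wrist_force: [0.3, -2.6, 1.4]
gripper_width: 0.279
gripper_force: 1.0
```

Call:
apply_moves(
  moves=[
    [[0,0,0],0],
    [[0,0,0],0],
    [[0,0,0],0],
    [[0,0,0],0],
  ],
)

```text
time_s: 17.1
tcp_pos: [0.6588, 0.1363, 0.0035]
ee_rot: [[0.933, -0.359, -0.001], [-0.359, -0.933, -0.001], [-0.0, 0.001, -1.0]]
wrist_force: [-2.2, -2.3, 2.0]
gripper_width: 0.237
gripper_force: 30.0
```

```bash
python3 go.py .3937 .2988
```

```text
t 17.1 tcp [0.6588 0.1363 0.0035] psi -21.02 F [-2.2 -2.3  2. ] w 0.0206 gf 30.0 | shift [-3.057e-01 -5.660e-02  1.000e-04] turn 0.0 norm 0.311
```

Call:
apply_moves(
  moves=[
    [[0,0,-0.01],0],
    [[0,0,-0.03],0],
    [[0,0,-0.04],0],
    [[0,0,-0.035],0],
    [[0,0,-0.015],0],
  ],
)

```text
time_s: 17.52
tcp_pos: [0.662, 0.1377, 0.1399]
ee_rot: [[0.934, -0.358, 0.01], [-0.358, -0.934, 0.003], [0.008, -0.006, -1.0]]
wrist_force: [0.5, -0.2, -0.1]
gripper_width: 0.24
gripper_force: 30.0
```

Call:
apply_moves(
  moves=[
    [[-0.02,-0.0037,0],0],
    [[-0.034,-0.0063,0],0],
    [[-0.034,-0.0063,0],0],
    [[-0.034,-0.0063,0],0],
    [[-0.034,-0.0063,0],0],
  ],
)

```text
time_s: 17.93
tcp_pos: [0.5222, 0.2203, 0.1335]
ee_rot: [[0.933, -0.359, 0.0], [-0.359, -0.933, 0.001], [-0.0, -0.001, -1.0]]
wrist_force: [-0.4, 1.8, -0.9]
gripper_width: 0.234
gripper_force: 30.0
```

Call:
apply_moves(
  moves=[
    [[-0.034,-0.0063,0],0],
    [[-0.034,-0.0063,0],0],
    [[-0.034,-0.0063,0],0],
    [[-0.034,-0.0063,0],0],
    [[-0.0137,-0.0025,0],0],
  ],
)

```text
time_s: 18.35
tcp_pos: [0.3909, 0.3006, 0.1338]
ee_rot: [[0.934, -0.356, -0.001], [-0.356, -0.934, 0.001], [-0.001, -0.001, -1.0]]
wrist_force: [-0.3, -0.5, -1.4]
gripper_width: 0.232
gripper_force: 30.0
```

Call:
apply_moves(
  moves=[
    [[0,0,0],0],
    [[0,0,0],0],
    [[0,0,0],0],
    [[0,0,0],0],
  ],
)

```text
time_s: 18.68
tcp_pos: [0.3946, 0.2988, 0.1335]
ee_rot: [[0.933, -0.36, 0.0], [-0.36, -0.933, 0.0], [0.0, -0.0, -1.0]]
wrist_force: [0.1, 0.0, -2.3]
gripper_width: 0.239
gripper_force: 30.0
```

```bash
python3 go.py .3937 .2988;  python3 - <<'E'
from fit import *
t=r.sense()["tcp_pos"]
for c in("top","side"):
    p=imaging.capture(c)
    print(c,fit(p,'lid_large',t[:2],t[2]-.0037), fit(p,'jar_large',(.394,.2988)))
E
```

```text
t 18.68 tcp [0.3946 0.2988 0.1335] psi -21.09 F [ 0.1  0.  -2.3] w 0.0208 gf 30.0 | shift [-0.0009  0.0004 -0.    ] turn 0.0 norm 0.001
top (np.float64(969.2392156862745), np.float64(0.4099782821825657), np.float64(0.28644361199910806), np.float64(-0.0), np.float64(155.0)) (np.float64(643.7058823529412), np.float64(0.391566133216619), np.float64(0.26315857670030385), np.float64(0.0), np.float64(348.0))
side (np.float64(791.8980392156863), np.float64(0.39540197009806544), np.float64(0.298982131345698), np.float64(0.0), np.float64(1017.0)) (np.float64(687.2627450980392), np.float64(0.39607598164499197), np.float64(0.2985382970283674), np.float64(0.0), np.float64(1180.0))
```

Lid and jar agree to within 1 mm. Descend.

Call:
apply_moves(
  moves=[
    [[0,0,0.02],0],
    [[0,0,0.02],0],
    [[0,0,0.015],0],
    [[0,0,0.008],0],
    [[0,0,0],0],
  ],
)

```text
time_s: 19.4
tcp_pos: [0.3932, 0.2979, 0.0687]
ee_rot: [[0.933, -0.359, -0.003], [-0.359, -0.933, -0.003], [-0.001, 0.004, -1.0]]
wrist_force: [-0.2, -0.7, -2.2]
gripper_width: 0.234
gripper_force: 30.0
```

Call:
apply_moves(
  moves=[
    [[0,0,0],0],
    [[0,0,0.005],0],
    [[0,0,0.004],0],
    [[0,0,0.003],0],
    [[0,0,0],0],
  ],
)

```text
time_s: 19.82
tcp_pos: [0.3937, 0.2988, 0.0581]
ee_rot: [[0.933, -0.359, -0.001], [-0.359, -0.933, -0.001], [-0.0, 0.001, -1.0]]
wrist_force: [0.1, -0.3, -2.3]
gripper_width: 0.239
gripper_force: 30.0
```

Call:
apply_moves(
  moves=[
    [[0,0,0],0],
    [[0,0,0.001],0],
    [[0,0,0],0],
  ],
)

```text
time_s: 20.07
tcp_pos: [0.394, 0.2992, 0.0575]
ee_rot: [[0.933, -0.359, 0.0], [-0.359, -0.933, 0.0], [0.0, -0.0, -1.0]]
wrist_force: [0.5, -0.8, -1.7]
gripper_width: 0.235
gripper_force: 30.0
```

```bash
python3 go.py .3937 .2988
```

```text
t 20.07 tcp [0.394  0.2992 0.0575] psi -21.01 F [ 0.5 -0.8 -1.7] w 0.0205 gf 30.0 | shift [-0.0001  0.0005 -0.    ] turn 0.0 norm 0.0
```

Call:
apply_moves(
  moves=[
    [[0,0,0.001],0],
    [[0,0,0],0],
    [[0,0,0],0],
  ],
)

```text
time_s: 20.32
tcp_pos: [0.3939, 0.2991, 0.0565]
ee_rot: [[0.933, -0.359, 0.0], [-0.359, -0.933, 0.0], [0.0, -0.0, -1.0]]
wrist_force: [0.2, 0.4, -2.4]
gripper_width: 0.236
gripper_force: 30.0
```

Call:
apply_moves(
  moves=[
    [[0,0,0.0008],0],
    [[0,0,0],0],
    [[0,0,0],0],
  ],
)

```text
time_s: 20.57
tcp_pos: [0.394, 0.2991, 0.0556]
ee_rot: [[0.933, -0.359, 0.0], [-0.359, -0.933, -0.0], [0.0, 0.0, -1.0]]
wrist_force: [-0.7, 0.2, -1.8]
gripper_width: 0.234
gripper_force: 30.0
```

Call:
apply_moves(
  moves=[
    [[0,0,0.0008],0],
    [[0,0,0],0],
    [[0,0,0],0],
  ],
)

```text
time_s: 20.82
tcp_pos: [0.394, 0.2992, 0.0554]
ee_rot: [[0.934, -0.358, 0.0], [-0.358, -0.934, 0.0], [0.0, -0.0, -1.0]]
wrist_force: [-1.4, -0.7, 3.9]
gripper_width: 0.235
gripper_force: 30.0
```

Call:
apply_moves(
  moves=[
    [[0,0,0.0006],0],
    [[0,0,0],0],
    [[0,0,0],0],
  ],
)

```text
time_s: 21.07
tcp_pos: [0.3941, 0.2992, 0.0554]
ee_rot: [[0.934, -0.358, 0.001], [-0.358, -0.934, 0.0], [0.0, -0.0, -1.0]]
wrist_force: [-3.8, -1.0, 8.1]
gripper_width: 0.237
gripper_force: 30.0
```

Call:
apply_moves(
  moves=[
    [[0,0,-0.0006],0],
    [[0,0,0],0],
    [[0,0,0],0],
    [[0,0,0],0],
    [[0,0,0],0],
  ],
  hand=0.05,
)

```text
time_s: 21.48
tcp_pos: [0.394, 0.2991, 0.0546]
ee_rot: [[0.933, -0.359, -0.0], [-0.359, -0.933, -0.0], [-0.0, 0.0, -1.0]]
wrist_force: [0.3, 0.2, 0.2]
gripper_width: 0.518
gripper_force: 0.0
```

Call:
apply_moves(
  moves=[
    [[0,0,0],0],
    [[0,0,-0.01],0],
    [[0,0,-0.03],0],
    [[0,0,-0.04],0],
    [[0,0,-0.03],0],
  ],
)

```text
time_s: 21.9
tcp_pos: [0.3944, 0.2993, 0.1671]
ee_rot: [[0.934, -0.358, 0.001], [-0.358, -0.934, 0.0], [0.001, -0.001, -1.0]]
wrist_force: [0.1, 1.9, 0.4]
gripper_width: 0.575
gripper_force: 0.0
```

```bash
python3 go.py .468 -.0904 -5.5;  python3 - <<'E'
from fit import *
p=imaging.capture("side")
print(fit(p,'lid_large',(.394,.2988),.052))
E
```

```text
t 21.9 tcp [0.3944 0.2993 0.1671] psi -20.99 F [0.1 1.9 0.4] w 0.05 gf 0.0 | shift [ 2.083e-01  3.375e-01 -1.000e-04] turn -15.49 norm 0.397
(np.float64(73.25882352941176), np.float64(0.39633240332094366), np.float64(0.3009260098705393), np.float64(0.0), np.float64(1563.0))
```

Call:
apply_moves(
  moves=[
    [[0.0208,0.0337,0],0],
    [[0.0208,0.0337,0],0],
    [[0.0208,0.0337,0],0],
    [[0.0208,0.0337,0],0],
    [[0.0208,0.0337,0],0],
  ],
)

```text
time_s: 22.42
tcp_pos: [0.4301, 0.1027, 0.1643]
ee_rot: [[0.934, -0.358, -0.001], [-0.358, -0.934, -0.0], [-0.0, 0.0, -1.0]]
wrist_force: [1.4, -0.1, 0.1]
gripper_width: 0.575
gripper_force: 0.0
```

Call:
apply_moves(
  moves=[
    [[0.0208,0.0337,0],0],
    [[0.0208,0.0337,0],0],
    [[0.0208,0.0337,0],0],
    [[0.0208,0.0337,0],0],
    [[0.0208,0.0337,0],0],
  ],
)

```text
time_s: 22.83
tcp_pos: [0.4669, -0.092, 0.1643]
ee_rot: [[0.933, -0.359, -0.0], [-0.359, -0.933, 0.0], [-0.001, 0.0, -1.0]]
wrist_force: [1.3, 0.9, 1.0]
gripper_width: 0.576
gripper_force: 0.0
```

Call:
apply_moves(
  moves=[
    [[0,0,0],-5.5],
    [[0,0,0.03],-5],
    [[0,0,0.03],-5],
    [[0,0,0.02],0],
    [[0,0,0],0],
  ],
)

```text
time_s: 23.25
tcp_pos: [0.4631, -0.0906, 0.0803]
ee_rot: [[0.995, -0.098, -0.011], [-0.098, -0.995, -0.0], [-0.01, 0.001, -1.0]]
wrist_force: [-0.7, -0.9, 0.1]
gripper_width: 0.576
gripper_force: 0.0
```

Call:
apply_moves(
  moves=[
    [[0,0,0],0],
    [[0,0,0],0],
    [[0,0,0],0],
  ],
)

```text
time_s: 23.5
tcp_pos: [0.4686, -0.0899, 0.0863]
ee_rot: [[0.995, -0.096, 0.003], [-0.096, -0.995, 0.0], [0.003, -0.0, -1.0]]
wrist_force: [0.1, 0.6, 0.8]
gripper_width: 0.577
gripper_force: 0.0
```

```bash
python3 go.py .468 -.0904 -5.5; python3 - <<'E'
from fit import *
p=imaging.capture("side")
print(fit(p,'lid_square',(.468,-.0904),0,np.radians(-5.5)))
cv2.imwrite("pics/g7.png",cv2.resize(p["frame"][150:330,170:310],None,fx=4,fy=3.3,interpolation=cv2.INTER_CUBIC))
E
```

```text
t 23.5 tcp [ 0.4686 -0.0899  0.0863] psi -5.49 F [0.1 0.6 0.8] w 0.0502 gf 0.0 | shift [-0.0005  0.0006 -0.    ] turn 0.01 norm 0.001
(np.float64(43.8235294117647), np.float64(0.4701502370523172), np.float64(-0.09048311080779545), np.float64(-5.0837540371110475), np.float64(473.0))
```

View pics/g7.png

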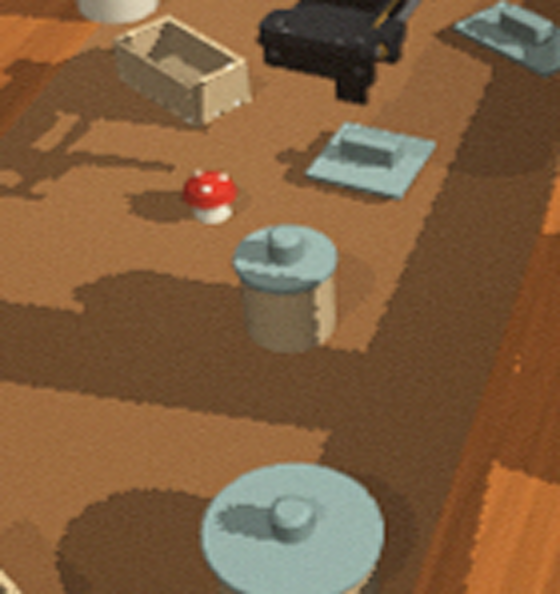

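Both round lids are seated level: small at (285,255), large at (293,530). The bar of the blue-grey square lid at (370,150) lies below the gripper. Descend and grip.

Call:
apply_moves(
  moves=[
    [[0,0,0.02],0],
    [[0,0,0.025],0],
    [[0,0,0.02],0],
    [[0,0,0.012],0],
    [[0,0,0.005],0],
  ],
)

```text
time_s: 24.02
tcp_pos: [0.4666, -0.09, 0.0019]
ee_rot: [[0.995, -0.096, -0.002], [-0.096, -0.995, -0.0], [-0.002, 0.0, -1.0]]
wrist_force: [-0.3, -0.6, 0.8]
gripper_width: 0.572
gripper_force: 0.0
```

Call:
apply_moves(
  moves=[
    [[0,0,0],0],
    [[0,0,0],0],
    [[0,0,0],0],
  ],
)

```text
time_s: 24.27
tcp_pos: [0.4684, -0.0899, 0.004]
ee_rot: [[0.995, -0.096, 0.003], [-0.096, -0.995, 0.0], [0.003, -0.0, -1.0]]
wrist_force: [0.6, -0.4, -0.1]
gripper_width: 0.574
gripper_force: 0.0
```

Call:
apply_moves(
  moves=[
    [[0,0,0],0],
    [[0,0,0],0],
    [[0,0,0],0],
    [[0,0,0],0],
    [[0,0,0],0],
  ],
  hand=0.0,
)

```text
time_s: 24.68
tcp_pos: [0.4673, -0.0901, 0.003]
ee_rot: [[0.995, -0.096, 0.0], [-0.096, -0.995, 0.0], [0.0, -0.0, -1.0]]
wrist_force: [-0.3, 0.7, 0.0]
gripper_width: 0.28
gripper_force: 0.0
```

Call:
apply_moves(
  moves=[
    [[0,0,0],0],
    [[0,0,0],0],
    [[0,0,0],0],
    [[0,0,0],0],
  ],
)

```text
time_s: 25.02
tcp_pos: [0.4673, -0.0902, 0.003]
ee_rot: [[0.995, -0.096, -0.0], [-0.096, -0.995, -0.0], [-0.0, 0.0, -1.0]]
wrist_force: [-0.6, -1.0, 3.4]
gripper_width: 0.228
gripper_force: 30.0
```

```bash
python3 go.py .558 .393 -31
```

```text
t 25.02 tcp [ 0.4673 -0.0902  0.003 ] psi -5.51 F [-0.6 -1.   3.4] w 0.0199 gf 30.0 | shift [ 4.390e-02 -4.897e-01 -1.000e-04] turn 25.49 norm 0.492
```

Call:
apply_moves(
  moves=[
    [[0,0,-0.01],0],
    [[0,0,-0.03],0],
    [[0,0,-0.04],0],
    [[0,0,-0.04],0],
    [[0,0,-0.03],0],
  ],
)

```text
time_s: 25.43
tcp_pos: [0.4677, -0.0899, 0.1555]
ee_rot: [[0.995, -0.096, 0.002], [-0.096, -0.995, 0.0], [0.002, -0.001, -1.0]]
wrist_force: [1.2, 1.0, -1.4]
gripper_width: 0.229
gripper_force: 30.0
```

Call:
apply_moves(
  moves=[
    [[0.0017,-0.019,0],0],
    [[0.0034,-0.0377,0],0],
    [[0.0034,-0.0377,0],0],
    [[0.0034,-0.0377,0],0],
    [[0.0034,-0.0377,0],0],
  ],
)

```text
time_s: 25.85
tcp_pos: [0.4982, 0.0791, 0.1524]
ee_rot: [[0.995, -0.097, -0.001], [-0.097, -0.995, 0.0], [-0.001, -0.0, -1.0]]
wrist_force: [1.7, -0.1, -1.1]
gripper_width: 0.227
gripper_force: 30.0
```

Call:
apply_moves(
  moves=[
    [[0.0034,-0.0377,0],0],
    [[0.0034,-0.0377,0],0],
    [[0.0034,-0.0377,0],0],
    [[0.0034,-0.0377,0],0],
    [[0.0034,-0.0377,0],0],
  ],
)

```text
time_s: 26.27
tcp_pos: [0.5331, 0.2653, 0.1519]
ee_rot: [[0.995, -0.096, -0.002], [-0.096, -0.995, -0.0], [-0.002, 0.001, -1.0]]
wrist_force: [0.8, -0.5, -1.1]
gripper_width: 0.224
gripper_force: 30.0
```

Call:
apply_moves(
  moves=[
    [[0.0034,-0.0377,0],0],
    [[0.0034,-0.0377,0],0],
    [[0.0034,-0.0377,0],0],
    [[0.0017,-0.018,0],0],
    [[0,0,0],0],
  ],
)

```text
time_s: 26.68
tcp_pos: [0.5579, 0.3969, 0.1503]
ee_rot: [[0.996, -0.093, -0.001], [-0.093, -0.996, -0.0], [-0.001, 0.0, -1.0]]
wrist_force: [0.6, -0.1, -2.2]
gripper_width: 0.225
gripper_force: 30.0
```

Call:
apply_moves(
  moves=[
    [[0,0,0],5.5],
    [[0,0,0],5],
    [[0,0,0],5],
    [[0,0,0],5],
    [[0,0,0],5],
  ],
)

```text
time_s: 27.1
tcp_pos: [0.5576, 0.3919, 0.1517]
ee_rot: [[0.854, -0.52, -0.002], [-0.52, -0.854, -0.001], [-0.001, 0.002, -1.0]]
wrist_force: [0.8, -0.1, -1.2]
gripper_width: 0.227
gripper_force: 30.0
```

Call:
apply_moves(
  moves=[
    [[0,0,0],0],
    [[0,0,0],0],
    [[0,0,0],0],
    [[0,0,0],0],
  ],
)

```text
time_s: 27.43
tcp_pos: [0.5582, 0.3925, 0.1526]
ee_rot: [[0.858, -0.514, -0.0], [-0.514, -0.858, -0.0], [-0.0, 0.0, -1.0]]
wrist_force: [-0.2, 0.2, -2.0]
gripper_width: 0.225
gripper_force: 30.0
```

```bash
python3 go.py .558 .393 -31;  python3 - <<'E'
from fit import *
s=r.sense();t=s["tcp_pos"]
for c in("top","side"):
    p=imaging.capture(c)
    print(c,fit(p,'lid_square',t[:2],t[2]-.0035,np.radians(-31)), fit(p,'jar_square',(.558,.393),0,np.radians(-31)))
    if c=="side": cv2.imwrite("pics/g8.png",cv2.resize(p["frame"][200:384,70:260],None,fx=3.5,fy=3.2,interpolation=cv2.INTER_CUBIC))
E
```

```text
t 27.43 tcp [0.5582 0.3925 0.1526] psi -30.96 F [-0.2  0.2 -2. ] w 0.0196 gf 30.0 | shift [-0.0004 -0.0003 -0.    ] turn 0.04 norm 0.0
top (np.float64(871.3058823529411), np.float64(0.6222439935935922), np.float64(0.3632369568727022), np.float64(-34.76278741864772), np.float64(5.0)) (np.float64(275.41960784313727), np.float64(0.5437421914999547), np.float64(0.36820555770994373), np.float64(-26.583722089727026), np.float64(590.0))
side None (np.float64(484.79215686274506), np.float64(0.5597242936732054), np.float64(0.3940646738532369), np.float64(-31.79057001675849), np.float64(1342.0))
```

View pics/g8.png

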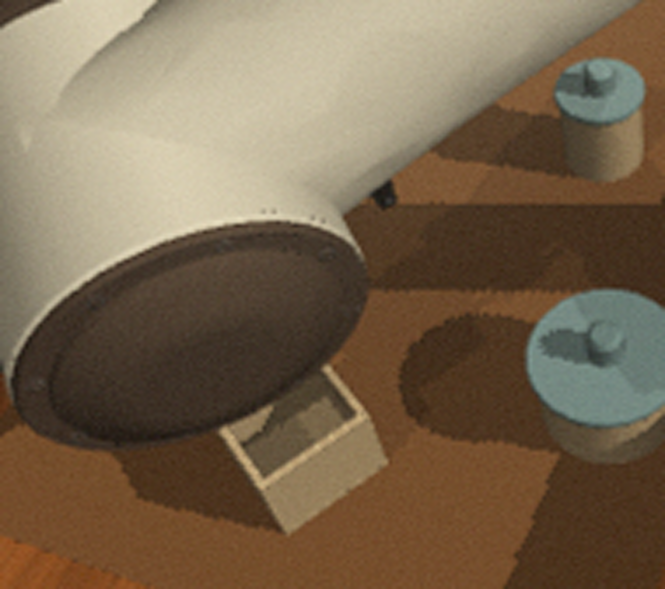

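The arm hides the lid from both cameras here, so I rely on the measured numbers. The jar is clear, with its mouth at (295,420), and its yaw fit of -31° agrees in both views. Descend.

Call:
apply_moves(
  moves=[
    [[0,0,0.02],0],
    [[0,0,0.025],0],
    [[0,0,0.018],0],
    [[0,0,0.008],0],
    [[0,0,0],0],
  ],
)

```text
time_s: 28.15
tcp_pos: [0.5571, 0.3917, 0.0793]
ee_rot: [[0.857, -0.515, -0.004], [-0.515, -0.857, -0.004], [-0.001, 0.005, -1.0]]
wrist_force: [-0.4, -0.4, -1.3]
gripper_width: 0.224
gripper_force: 30.0
```

Call:
apply_moves(
  moves=[
    [[0,0,0],0],
    [[0,0,0.005],0],
    [[0,0,0.004],0],
    [[0,0,0.002],0],
    [[0,0,0],0],
  ],
)

```text
time_s: 28.57
tcp_pos: [0.5581, 0.3927, 0.0707]
ee_rot: [[0.857, -0.515, -0.0], [-0.515, -0.857, -0.0], [-0.0, 0.0, -1.0]]
wrist_force: [-0.1, -0.2, -1.4]
gripper_width: 0.225
gripper_force: 30.0
```

Call:
apply_moves(
  moves=[
    [[0,0,0],0],
    [[0,0,0.001],0],
    [[0,0,0],0],
  ],
)

```text
time_s: 28.82
tcp_pos: [0.5583, 0.3929, 0.07]
ee_rot: [[0.857, -0.515, 0.0], [-0.515, -0.857, 0.0], [0.0, -0.0, -1.0]]
wrist_force: [0.1, -0.0, -1.5]
gripper_width: 0.23
gripper_force: 30.0
```

```bash
python3 go.py .5583 .393 -31
```

```text
t 28.82 tcp [0.5583 0.3929 0.07  ] psi -31.02 F [ 0.1 -0.  -1.5] w 0.02 gf 30.0 | shift [-0.0001 -0.0001  0.    ] turn -0.02 norm 0.0
```

Call:
apply_moves(
  moves=[
    [[0,0,0.002],0],
    [[0,0,0],0],
    [[0,0,0.001],0],
    [[0,0,0],0],
    [[0,0,0],0],
  ],
)

```text
time_s: 29.23
tcp_pos: [0.5583, 0.3928, 0.0668]
ee_rot: [[0.857, -0.515, -0.0], [-0.515, -0.857, -0.0], [-0.0, 0.0, -1.0]]
wrist_force: [-0.8, -0.6, -1.7]
gripper_width: 0.225
gripper_force: 30.0
```

Call:
apply_moves(
  moves=[
    [[0,0,0.001],0],
    [[0,0,0],0],
    [[0,0,0],0],
  ],
)

```text
time_s: 29.48
tcp_pos: [0.5582, 0.3928, 0.0658]
ee_rot: [[0.857, -0.515, -0.0], [-0.515, -0.857, -0.0], [-0.0, 0.0, -1.0]]
wrist_force: [0.2, 0.0, -1.8]
gripper_width: 0.225
gripper_force: 30.0
```

Call:
apply_moves(
  moves=[
    [[0,0,0.0008],0],
    [[0,0,0],0],
    [[0,0,0],0],
  ],
)

```text
time_s: 29.73
tcp_pos: [0.5584, 0.3929, 0.0651]
ee_rot: [[0.857, -0.515, 0.0], [-0.515, -0.857, 0.0], [0.0, -0.0, -1.0]]
wrist_force: [-0.6, 0.9, -0.7]
gripper_width: 0.224
gripper_force: 30.0
```

Call:
apply_moves(
  moves=[
    [[0,0,0.0006],0],
    [[0,0,0],0],
    [[0,0,0],0],
  ],
)

```text
time_s: 29.98
tcp_pos: [0.5584, 0.3929, 0.0651]
ee_rot: [[0.857, -0.515, 0.0], [-0.515, -0.857, 0.0], [0.0, -0.0, -1.0]]
wrist_force: [-1.6, -0.3, 2.2]
gripper_width: 0.228
gripper_force: 30.0
```

Call:
apply_moves(
  moves=[
    [[0,0,0.0004],0],
    [[0,0,0],0],
    [[0,0,0],0],
  ],
)

```text
time_s: 30.23
tcp_pos: [0.5584, 0.3929, 0.0651]
ee_rot: [[0.857, -0.515, 0.001], [-0.515, -0.857, 0.0], [0.0, -0.001, -1.0]]
wrist_force: [-2.4, -0.9, 5.4]
gripper_width: 0.227
gripper_force: 30.0
```

Call:
apply_moves(
  moves=[
    [[0,0,-0.0004],0],
    [[0,0,0],0],
    [[0,0,0],0],
    [[0,0,0],0],
    [[0,0,0],0],
  ],
  hand=0.05,
)

```text
time_s: 30.65
tcp_pos: [0.5583, 0.3928, 0.064]
ee_rot: [[0.857, -0.515, -0.0], [-0.515, -0.857, -0.0], [-0.0, 0.0, -1.0]]
wrist_force: [0.0, 0.5, -0.8]
gripper_width: 0.51
gripper_force: 0.0
```

Call:
apply_moves(
  moves=[
    [[0,0,0],0],
    [[0,0,-0.01],0],
    [[0,0,-0.03],0],
    [[0,0,-0.04],0],
    [[0,0,-0.03],0],
  ],
)

```text
time_s: 31.07
tcp_pos: [0.559, 0.393, 0.1779]
ee_rot: [[0.857, -0.515, 0.003], [-0.515, -0.857, 0.001], [0.002, -0.002, -1.0]]
wrist_force: [0.7, 0.5, 0.9]
gripper_width: 0.574
gripper_force: 0.0
```

```bash
python3 go.py .3968 -.300 -31
```

```text
t 31.07 tcp [0.559  0.393  0.1779] psi -30.99 F [0.7 0.5 0.9] w 0.0499 gf 0.0 | shift [ 0.2177  0.6776 -0.001 ] turn 0.01 norm 0.712
```

Call:
apply_moves(
  moves=[
    [[0.0121,0.0376,0],0],
    [[0.0121,0.0376,0],0],
    [[0.0121,0.0376,0],0],
    [[0.0121,0.0376,0],0],
    [[0.0121,0.0376,0],0],
  ],
)

```text
time_s: 31.48
tcp_pos: [0.5127, 0.1989, 0.1755]
ee_rot: [[0.857, -0.515, 0.001], [-0.515, -0.857, 0.001], [0.001, -0.001, -1.0]]
wrist_force: [-0.2, -0.9, 0.4]
gripper_width: 0.57
gripper_force: 0.0
```

Call:
apply_moves(
  moves=[
    [[0.0121,0.0376,0],0],
    [[0.0121,0.0376,0],0],
    [[0.0121,0.0376,0],0],
    [[0.0121,0.0376,0],0],
    [[0.0121,0.0376,0],0],
  ],
)

```text
time_s: 31.9
tcp_pos: [0.4677, 0.0066, 0.1756]
ee_rot: [[0.857, -0.515, 0.002], [-0.515, -0.857, 0.0], [0.001, -0.001, -1.0]]
wrist_force: [1.9, 0.3, 0.7]
gripper_width: 0.573
gripper_force: 0.0
```

Call:
apply_moves(
  moves=[
    [[0.0121,0.0376,0],0],
    [[0.0121,0.0376,0],0],
    [[0.0121,0.0376,0],0],
    [[0.0121,0.0376,0],0],
    [[0.0121,0.0376,0],0],
  ],
)

```text
time_s: 32.32
tcp_pos: [0.4227, -0.1859, 0.1757]
ee_rot: [[0.857, -0.515, 0.002], [-0.515, -0.857, -0.0], [0.002, -0.001, -1.0]]
wrist_force: [1.3, 0.0, 0.7]
gripper_width: 0.574
gripper_force: 0.0
```

Call:
apply_moves(
  moves=[
    [[0.0121,0.0376,0],0],
    [[0.0121,0.0376,0.02],0],
    [[0.0121,0.0376,0.01],0],
    [[0,0,0.03],0],
    [[0,0,0.03],0],
  ],
)

```text
time_s: 32.73
tcp_pos: [0.3972, -0.3, 0.0865]
ee_rot: [[0.855, -0.519, 0.005], [-0.519, -0.855, -0.002], [0.005, -0.001, -1.0]]
wrist_force: [1.0, 0.5, -0.8]
gripper_width: 0.577
gripper_force: 0.0
```

Call:
apply_moves(
  moves=[
    [[0,0,0],0],
    [[0,0,0],0],
    [[0,0,0],0],
    [[0,0,0],0],
  ],
)

```text
time_s: 33.07
tcp_pos: [0.3987, -0.2975, 0.088]
ee_rot: [[0.858, -0.514, 0.004], [-0.514, -0.858, -0.002], [0.005, -0.0, -1.0]]
wrist_force: [-0.5, 0.1, 0.1]
gripper_width: 0.573
gripper_force: 0.0
```

```bash
python3 go.py .3968 -.300 -31;  python3 - <<'E'
from fit import *
for c in("top","side"):
    p=imaging.capture(c)
    for n,xy,z,y in(('lid_square',(.558,.393),.062,-31),('lid_oblong',(.3968,-.3),0,-31),('jar_oblong',(.649,-.156),0,-29)):
        f=fit(p,n,xy,z,np.radians(y));print(c,n,None if f is None else np.round(f,4))
E
```

```text
t 33.07 tcp [ 0.3987 -0.2975  0.088 ] psi -30.92 F [-0.5  0.1  0.1] w 0.0498 gf 0.0 | shift [-0.0003  0.0031 -0.    ] turn 0.08 norm 0.003
top lid_square [ 4.49451e+01  5.58600e-01  3.94200e-01 -3.17107e+01  7.43000e+02]
top lid_oblong [ 5.070588e+02  3.917000e-01 -2.993000e-01 -2.940190e+01  3.180000e+02]
top jar_oblong [ 3.62863e+01  6.45500e-01 -1.56100e-01 -2.88807e+01  7.58000e+02]
side lid_square [ 1.03898e+02  5.62300e-01  3.94100e-01 -3.24515e+01  1.39200e+03]
side lid_oblong [ 4.28235e+01  3.97300e-01 -2.99200e-01 -3.23759e+01  4.24000e+02]
side jar_oblong [ 4.00118e+01  6.50500e-01 -1.54100e-01 -3.01205e+01  7.42000e+02]
```

The square lid fits its seated pose in both views, yaw within about 1° of its jar. Grip the oblong lid.

Call:
apply_moves(
  moves=[
    [[0,0.002,0.02],0.5],
    [[0,0,0.025],0],
    [[0,0,0.02],0],
    [[0,0,0.014],0],
    [[0,0,0.005],0],
  ],
)

```text
time_s: 33.88
tcp_pos: [0.3941, -0.2983, -0.0005]
ee_rot: [[0.852, -0.523, -0.004], [-0.523, -0.852, 0.002], [-0.004, 0.001, -1.0]]
wrist_force: [-0.8, 0.0, 0.0]
gripper_width: 0.574
gripper_force: 0.0
```

Call:
apply_moves(
  moves=[
    [[0,0,0],0],
    [[0,0,0],0],
    [[0,0,0],0],
  ],
)

```text
time_s: 34.13
tcp_pos: [0.3966, -0.2993, 0.0026]
ee_rot: [[0.853, -0.522, 0.002], [-0.522, -0.853, -0.001], [0.002, -0.0, -1.0]]
wrist_force: [-0.0, -0.4, 0.6]
gripper_width: 0.577
gripper_force: 0.0
```

Call:
apply_moves(
  moves=[
    [[0,0,0],0],
    [[0,0,0],0],
    [[0,0,0],0],
    [[0,0,0],0],
    [[0,0,0],0],
  ],
  hand=0.0,
)

```text
time_s: 34.55
tcp_pos: [0.3958, -0.299, 0.0019]
ee_rot: [[0.853, -0.523, 0.0], [-0.523, -0.853, -0.0], [0.0, -0.0, -1.0]]
wrist_force: [-0.9, -1.9, 1.6]
gripper_width: 0.281
gripper_force: 0.9
```

Call:
apply_moves(
  moves=[
    [[0,0,0],0],
    [[0,0,0],0],
    [[0,0,0],0],
    [[0,0,0],0],
  ],
)

```text
time_s: 34.88
tcp_pos: [0.3956, -0.299, 0.0018]
ee_rot: [[0.853, -0.523, -0.0], [-0.523, -0.853, -0.0], [-0.0, 0.0, -1.0]]
wrist_force: [-1.3, -0.2, 2.6]
gripper_width: 0.229
gripper_force: 30.0
```

```bash
python3 go.py .6485 -.1556 -29.2
```

```text
t 34.88 tcp [ 0.3956 -0.299   0.0018] psi -31.51 F [-1.3 -0.2  2.6] w 0.0199 gf 30.0 | shift [ 1.407e-01 -2.544e-01 -1.000e-04] turn -2.31 norm 0.291
```

Call:
apply_moves(
  moves=[
    [[0,0,-0.01],0],
    [[0,0,-0.03],0],
    [[0,0,-0.04],0],
    [[0,0,-0.03],0],
    [[0,0,-0.015],0],
  ],
)

```text
time_s: 35.3
tcp_pos: [0.3977, -0.2997, 0.1304]
ee_rot: [[0.853, -0.522, 0.006], [-0.522, -0.853, -0.003], [0.007, -0.001, -1.0]]
wrist_force: [0.2, -0.3, -1.7]
gripper_width: 0.226
gripper_force: 30.0
```

Call:
apply_moves(
  moves=[
    [[0.0088,-0.0159,0],0],
    [[0.0176,-0.0318,0],0],
    [[0.0176,-0.0318,0],0],
    [[0.0176,-0.0318,0],0],
    [[0.0176,-0.0318,0],0],
  ],
)

```text
time_s: 35.72
tcp_pos: [0.5389, -0.2171, 0.1261]
ee_rot: [[0.852, -0.523, -0.001], [-0.523, -0.852, 0.001], [-0.001, -0.0, -1.0]]
wrist_force: [0.6, 0.1, -1.1]
gripper_width: 0.224
gripper_force: 30.0
```

Call:
apply_moves(
  moves=[
    [[0.0176,-0.0318,0],0],
    [[0.0176,-0.0318,0],0],
    [[0.0176,-0.0318,0],0],
    [[0.0088,-0.0159,0],0],
    [[0,0,0],-2.2],
  ],
)

```text
time_s: 36.13
tcp_pos: [0.6519, -0.1529, 0.1246]
ee_rot: [[0.874, -0.486, 0.0], [-0.486, -0.874, 0.0], [-0.0, -0.0, -1.0]]
wrist_force: [-0.4, -1.3, -0.9]
gripper_width: 0.222
gripper_force: 30.0
```

Call:
apply_moves(
  moves=[
    [[0,0,0],0],
    [[0,0,0],0],
    [[0,0,0],0],
    [[0,0,0],0],
  ],
)

```text
time_s: 36.47
tcp_pos: [0.648, -0.1561, 0.1266]
ee_rot: [[0.871, -0.491, -0.0], [-0.491, -0.871, 0.0], [-0.0, 0.0, -1.0]]
wrist_force: [-0.2, -0.4, -1.1]
gripper_width: 0.225
gripper_force: 30.0
```

```bash
python3 go.py .6485 -.1556 -29.2;  python3 - <<'E'
from fit import *
t=r.sense()["tcp_pos"];p=imaging.capture("side")
print(fit(p,'lid_oblong',t[:2],t[2]-.002,np.radians(-29)),fit(p,'jar_oblong',(.649,-.156),0,np.radians(-29)))
cv2.imwrite("pics/g9.png",cv2.resize(p["frame"][70:220,160:310],None,fx=3.8,fy=3.8,interpolation=cv2.INTER_CUBIC))
E
```

```text
t 36.47 tcp [ 0.648  -0.1561  0.1266] psi -29.39 F [-0.2 -0.4 -1.1] w 0.0196 gf 30.0 | shift [ 0.0002 -0.0007 -0.    ] turn -0.19 norm 0.001
(np.float64(96.51764705882353), np.float64(0.6511530843605933), np.float64(-0.15405080801111376), np.float64(-29.771656295028997), np.float64(439.0)) (np.float64(33.258823529411764), np.float64(0.6500501882526903), np.float64(-0.15432311646060315), np.float64(-29.100128341584163), np.float64(756.0))
```

View pics/g9.png

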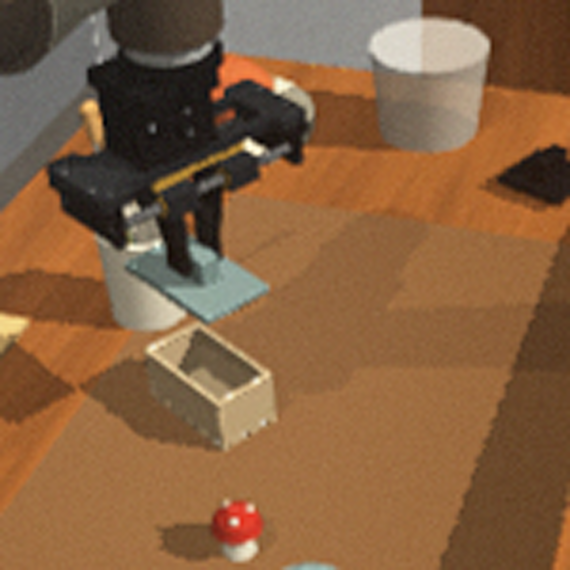

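The lid at (205,285) is level and, by the side fit, lines up with the jar at (210,370) to 1 mm and 0.7°. Lower it.

Call:
apply_moves(
  moves=[
    [[-0.0008,0,0.02],0],
    [[0,0,0.02],0],
    [[0,0,0.018],0],
    [[0,0,0.009],0],
    [[0,0,0],0],
  ],
)

```text
time_s: 37.03
tcp_pos: [0.6461, -0.1553, 0.0571]
ee_rot: [[0.872, -0.49, -0.005], [-0.49, -0.872, 0.0], [-0.005, 0.002, -1.0]]
wrist_force: [-0.2, -0.4, -1.5]
gripper_width: 0.226
gripper_force: 30.0
```

Call:
apply_moves(
  moves=[
    [[0,0,0],0],
    [[0,0,0.005],0],
    [[0,0,0.004],0],
    [[0,0,0.002],0],
    [[0,0,0],0],
  ],
)

```text
time_s: 37.45
tcp_pos: [0.6478, -0.1552, 0.0484]
ee_rot: [[0.872, -0.49, -0.0], [-0.49, -0.872, 0.0], [-0.0, 0.0, -1.0]]
wrist_force: [-0.1, -0.5, -2.0]
gripper_width: 0.23
gripper_force: 30.0
```

Call:
apply_moves(
  moves=[
    [[0,0,0],0],
    [[0,0,0],0],
    [[0,0,0],0],
  ],
)

```text
time_s: 37.7
tcp_pos: [0.6482, -0.1552, 0.0489]
ee_rot: [[0.872, -0.49, 0.001], [-0.49, -0.872, -0.0], [0.001, -0.0, -1.0]]
wrist_force: [0.1, -0.7, -1.3]
gripper_width: 0.227
gripper_force: 30.0
```

```bash
python3 go.py .648 -.156 -29.2
```

```text
t 37.7 tcp [ 0.6482 -0.1552  0.0489] psi -29.31 F [ 0.1 -0.7 -1.3] w 0.0197 gf 30.0 | shift [ 0.0002  0.0008 -0.    ] turn -0.11 norm 0.001
```

Call:
apply_moves(
  moves=[
    [[0,0,0.001],0],
    [[0,0,0],0],
    [[0,0,0.001],0],
    [[0,0,0],0],
    [[0,0,0],0],
  ],
)

```text
time_s: 38.12
tcp_pos: [0.648, -0.1552, 0.0465]
ee_rot: [[0.872, -0.49, -0.0], [-0.49, -0.872, -0.0], [-0.0, 0.0, -1.0]]
wrist_force: [0.4, 0.2, -1.8]
gripper_width: 0.227
gripper_force: 30.0
```

Call:
apply_moves(
  moves=[
    [[0,0,0.001],0],
    [[0,0,0],0],
    [[0,0,0],0],
  ],
)

```text
time_s: 38.37
tcp_pos: [0.6482, -0.1553, 0.0459]
ee_rot: [[0.872, -0.49, 0.001], [-0.49, -0.872, -0.0], [0.001, -0.0, -1.0]]
wrist_force: [-0.3, 0.3, 0.2]
gripper_width: 0.225
gripper_force: 30.0
```

Call:
apply_moves(
  moves=[
    [[0,0,0.0007],0],
    [[0,0,0],0],
    [[0,0,0],0],
  ],
)

```text
time_s: 38.62
tcp_pos: [0.6483, -0.1554, 0.0458]
ee_rot: [[0.872, -0.489, 0.001], [-0.489, -0.872, -0.0], [0.001, -0.0, -1.0]]
wrist_force: [-1.6, 0.7, 4.9]
gripper_width: 0.229
gripper_force: 30.0
```

Call:
apply_moves(
  moves=[
    [[0,0,0.0005],0],
    [[0,0,0],0],
    [[0,0,0],0],
  ],
)

```text
time_s: 38.87
tcp_pos: [0.6482, -0.1554, 0.0458]
ee_rot: [[0.872, -0.489, 0.001], [-0.489, -0.872, -0.0], [0.001, -0.0, -1.0]]
wrist_force: [-3.0, 0.5, 7.6]
gripper_width: 0.221
gripper_force: 30.0
```

Seated. Release, lift straight up, then withdraw toward the robot and −y to clear the view.

Call:
apply_moves(
  moves=[
    [[0,0,-0.0006],0],
    [[0,0,0],0],
    [[0,0,0],0],
    [[0,0,0],0],
    [[0,0,0],0],
  ],
  hand=0.05,
)

```text
time_s: 39.28
tcp_pos: [0.6479, -0.1552, 0.0446]
ee_rot: [[0.872, -0.49, -0.001], [-0.49, -0.872, 0.0], [-0.0, 0.0, -1.0]]
wrist_force: [-1.1, 0.2, 0.3]
gripper_width: 0.513
gripper_force: 0.0
```

Call:
apply_moves(
  moves=[
    [[0,0,0],0],
    [[0,0,-0.01],0],
    [[0,0,-0.03],0],
    [[0,0,-0.04],0],
    [[0,0,-0.04],0],
  ],
)

```text
time_s: 39.7
tcp_pos: [0.6473, -0.1553, 0.1662]
ee_rot: [[0.872, -0.49, -0.002], [-0.49, -0.872, -0.0], [-0.002, 0.001, -1.0]]
wrist_force: [0.8, -0.0, -0.3]
gripper_width: 0.576
gripper_force: 0.0
```

Call:
apply_moves(
  moves=[
    [[-0.02,0.03,0],0],
    [[-0.02,0.03,0],0],
    [[-0.02,0.03,0],0],
    [[-0.02,0.03,0],0],
    [[-0.02,0.03,0],0],
  ],
)

```text
time_s: 40.12
tcp_pos: [0.486, -0.2376, 0.166]
ee_rot: [[0.872, -0.489, 0.001], [-0.489, -0.872, -0.0], [0.001, -0.0, -1.0]]
wrist_force: [0.0, -0.7, 0.8]
gripper_width: 0.576
gripper_force: 0.0
```

Call:
apply_moves(
  moves=[
    [[-0.02,0.03,0],0],
    [[-0.02,0.03,0],0],
    [[-0.02,0.03,0],0],
    [[0,0,0],0],
    [[0,0,0],0],
  ],
)

```text
time_s: 40.53
tcp_pos: [0.3899, -0.287, 0.1663]
ee_rot: [[0.871, -0.492, 0.002], [-0.492, -0.871, -0.001], [0.002, -0.0, -1.0]]
wrist_force: [2.5, 0.3, 1.0]
gripper_width: 0.575
gripper_force: 0.0
```

```bash
python3 go.py .648 -.156 -29.2;  python3 - <<'E'
from fit import *
V=[]
for c in("top","side"):
    p=imaging.capture(c);V.append(p["frame"])
    for n,xy,z,y in(('lid_small',(.469,.095),.067,0),('lid_large',(.394,.299),.052,0),('lid_square',(.558,.393),.062,-31),('lid_oblong',(.648,-.155),.044,-29)):
        f=fit(p,n,xy,z,np.radians(y));print(c,n,None if f is None else np.round(f,4))
    for n in("toadstool","brush_pot"):
        d=models.place_of(p,n)[:1]
        for q in d: print(c,n,np.round(at_z(p,np.array(q["at"])*[512,384],0),3))
cv2.imwrite("pics/end.png",np.hstack([cv2.resize(V[0][60:260,50:350],(400,267)),cv2.resize(V[1][90:384,90:320],(400,511))[:267]]) if 0 else cv2.resize(V[1][60:384,60:360],None,fx=1.85,fy=1.85,interpolation=cv2.INTER_CUBIC))
E
```

```text
t 40.53 tcp [ 0.3899 -0.287   0.1663] psi -29.45 F [2.5 0.3 1. ] w 0.05 gf 0.0 | shift [ 0.1604 -0.241   0.0004] turn -0.25 norm 0.289
top lid_small [2.33922e+01 4.66500e-01 9.63000e-02 0.00000e+00 4.38000e+02]
top lid_large [4.37608e+01 3.92600e-01 2.99600e-01 0.00000e+00 9.25000e+02]
top lid_square [ 5.19373e+01  5.58200e-01  3.93500e-01 -3.09641e+01  7.09000e+02]
top lid_oblong [ 3.83098e+01  6.47600e-01 -1.56000e-01 -2.91592e+01  7.84000e+02]
top toadstool [ 0.561 -0.002  0.   ]
top brush_pot [ 0.752 -0.277  0.   ]
side lid_small [8.75804e+01 4.71000e-01 9.44000e-02 0.00000e+00 3.81000e+02]
side lid_large [1.12451e+02 3.95900e-01 3.01400e-01 0.00000e+00 1.52300e+03]
side lid_square [ 7.32549e+01  5.61800e-01  3.94100e-01 -3.06093e+01  1.52100e+03]
side lid_oblong [ 5.02863e+01  6.53700e-01 -1.54200e-01 -3.01129e+01  4.55000e+02]
side toadstool [ 0.568 -0.016  0.   ]
side brush_pot [ 0.765 -0.27   0.   ]
```

View pics/end.png

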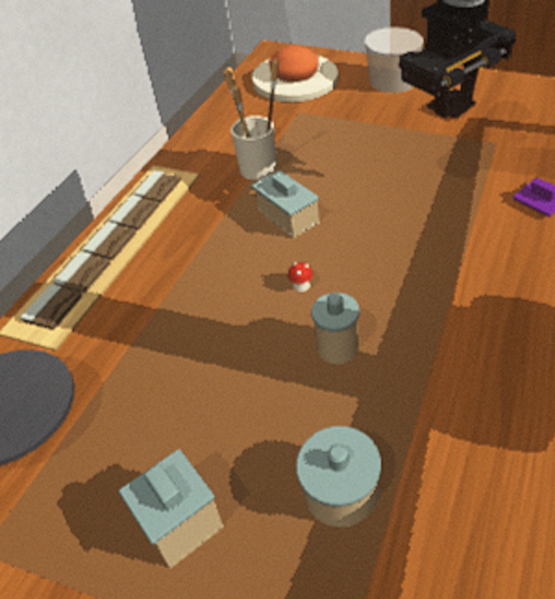

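The last picture shows all four lids seated level: oblong (287,195), small (336,310), large (339,465) and square (168,490). The toadstool at (300,275) and the brush pot at (254,148) look undisturbed. Handing in.

```bash
python3 -c "
from station import r
print(r.finish_job())"
```

```text
the job is handed in; nothing more can be done
None
```

All four jars are closed with their own lids, seated level and with the square and oblong lids lined up; the toadstool and brush pot look undisturbed, and the job was handed in at about 41 s, with no verdict returned.

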